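# Pack a catering delivery crate in two layers

### The job

Pack the blue crate for delivery: stand the two white tubs with green lids side by side on its floor, then lay the yellow divider plate over them so that it sits level on the ledges in the crate's four corners, and last put the two cardboard cartons on the divider, one on each side of its handle. Everything goes in right way up and is set down rather than dropped; leave the mug, the jar and the metal bowl alone.

Things in the scene. Friction and masses are not known exactly. Their poses are not given: they have to be found in the camera images.
- crate: Blue open plastic crate, 300 (x) x 200 (y) x 120 mm high; it does not move. Origin: centre of its underside, z up. Floor 5 mm thick; inside 276 x 176 mm. Long walls 120 mm high; end walls 120 mm at the corners, 84 mm over their middle 110 mm. A post in each corner reaches 18 mm in from the end wall and 34 mm from the long wall, leaving 240 mm of floor length between posts.
- crate_seat (a point): Middle of the crate, 72 mm above its underside, level with the flat tops of its four corner posts: the ledges that carry the divider. Axes as the crate's. Plate underside comes to rest here.
- tub_a_mid (a point): Centre, half-way up, of a closed white tub with a green lid: 150 long (x), 66 wide (y), 62 mm high (z), straight sides, lid fixed, 0.3-0.6 kg. Starts flat on the table. Both tubs alike. With its length across the crate (along crate y), each centred about 70 mm from the crate's middle, both fit side by side between the posts; lids end 5 mm below the ledges.
- tub_b_mid (a point): The same point and axes of the other, like tub.
- divider_grip (a point): Centre of the strap handle of the yellow divider plate (266 x by 166 y by 5 mm, 0.2-0.4 kg; starts flat on the table, handle up; fits the crate either way round). The strap crosses the plate's middle along y: 96 long, 12 thick (x), 18 mm high, 24 mm open below it. This point is 38 mm above the plate's underside, so 110 mm above the crate's underside when seated.
- carton_a_mid (a point): Centre, half-way up, of a closed stiff brown carton, paper tape along its top: 140 long (x), 60 wide (y), 40 mm high (z), 0.15-0.27 kg. Starts flat on the table, tape up. Both alike. It fits beside the divider's handle with its length across the crate (along crate y), centre about 72 mm from the crate's middle; then 97 mm above the crate's underside.
- carton_b_mid (a point): The same point and axes of the other, like carton.
- mug: White mug, 80 mm across, 92 mm high, beyond the crate to the robot's right; origin at the centre of its underside. Leave alone.
- jar: Amber glass jar with a steel cap, 72 mm across, 95 mm high, beyond the crate to the robot's left; origin at the centre of its underside. Leave alone.
- bowl: Metal bowl, 100 mm across, 50 mm high, near the robot's base on its left; origin at the centre of its underside. Leave alone.

How it is judged:
By the outcome, as a careful person would: the job done as asked, in the order asked, and still so for the second after the job is handed in, with the robot touching nothing.
It also fails if it takes over 72 s, if anything falls off the work surface, if the arm or the gripper's body presses on something with over 40 N, if the wrist force passes 120 N, or if a joint passes its speed limit or range.

### The arm

A 6-joint arm with a two-finger parallel gripper is mounted at the origin on the work surface. World frame = base frame: x ahead of the robot, y to its left, z up, the work surface at z = 0. Lengths are in m, angles in degrees, forces in N, time in s.
With the tool pointing down it reaches from about 0.4 to 0.825 m from the base axis. Payload 7 kg.
Tool frame: the origin (TCP) lies at the very end of the fingers, on their centre line; the grasp point (between the pads) lies 19 mm behind it; z points along the fingers, x is the direction in which the jaws open and shut, and the axes are right-handed (so a half turn about z gives the same grasp; the last joint's range is limited). The gripper opens to 88 mm and grips with 3 to 60 N. Pads are 19 mm wide; open, the fingers measure 130 mm over their backs; the gripper's body (78 mm by 193 mm) begins 47 mm behind the grasp point.
Start: joints at [-53.738, 20.546, 0.682, 0, -70.136, -16.507], TCP at [0.228, -0.635, 0.227] pointing down, gripper open.
Joint ranges: [-176.03, 176.03], [-82.01, 121.73], [-58.28, 71.71], [-173.87, 95.51], [-174.79, -0.11], [-173.66, 173.66]. Speed limits (degrees/s): [136.94, 136.94, 172.46, 180, 180, 180].

### API

Orientations are given as [roll, pitch, yaw] about the fixed x, y, z axes, in that order (R = Rz(yaw) Ry(pitch) Rx(roll)).
In Python, from plant import get_state, optics, order, finder gives the robot as it stands.
- The arm moves only by the shell command python3 -m crank 'ROWS' [FORCE]. ROWS is JSON, a list of rows, each an object of numbers: "dx", "dy", "dz": the shift along the tool's x, y, z in mm; "wx", "wy", "wz": the turn, a rotation vector about the tool's x, y, z in degrees; "hand": the opening in per cent of the stroke, from 0 (shut) to 100 (fully open). A call has 1 to 10 rows; each row shifts and turns the commanded pose from where the row before left it, along the tool's axes as they then stand; what a row does not reach is not made up. A row lasts 1/8 s, in which the tool goes at most 62.5 mm and 10.7 degrees, less where a joint would pass 70% of its speed; a pose out of reach is approached as far as the arm can. A call is refused whole if a number of a shift passes 62.5 or a number of a turn 10.7, either way. A call with a gripper value outside its range is refused whole. The fingers move at their own pace and stop on an object; FORCE is the grip in N (left out, the last holds). Time passes only in rows, so rows that do not move let the fingers close. It gives the time, the measured TCP pose, the force and the opening at its end, in the units of the state.
- get_state(): the state, without advancing time (a new reading comes with each control period).
- optics.capture(name): name is "side" or "top"; returns the picture (384x512x3 uint8, blue, green, red); there is no depth.
- optics.calibration(name): a dict with "intrinsics" (3x3 intrinsics, pixels), "k1" (the pictures are not rectified: a ray, as slopes to the right and down, at radius r is drawn at 1 + k1 r^2 times it, then the intrinsics apply), "R" (3x3) and "t" (3): a world point X has camera coordinates R X + t. Camera axes: x right, y down, z forward; pixel columns grow to the right and rows downward; lengths in m; the calibration is good to about 2 mm. A picture is of the moment at which its call begins. calibration takes no time and is no camera call.
- order.close_job(): hands the job in, once; it reports no verdict.
Trained networks look in the newest picture that a camera, given by its name, has taken for a name from the list of things; names that differ only in an ending like _2 or _b are one class to them, and where a whole thing is asked for, a point or a joint stands for the part that bears it (a point fixed in the world has none). Each returns a list of dicts, best first, with "conf" (0 to 1); they miss things now and then, are a little off and sometimes report something else, mostly with a low value. They report only what shows in the picture. A call takes as long as a camera call.
- finder.masks_of(thing, camera): "mask" (384x512 bool, what is visible of it) and "rect" ([centre column, centre row, width, height] in pixels, round what is visible of it).
- finder.place_of(thing, camera): "centre" ([column, row] in pixels: a listed point, or the origin of a listed thing).
The state is a dict: "time_s": time; "joints": joint angles; "qd": joint speeds; "joint_torque": joint torques, N m; "tcp_pos": TCP position; "eef_rot": TCP orientation; "contact_force": force on the tool from outside, world axes, zero at the start; "moment": the same for the moment, N m; "gripper_width": finger opening in m.
Only numpy, scipy, OpenCV 4.12 (cv2) and the standard library are available. Lean on these libraries where they do the work, as an engineer would, in place of code of your own. Each camera call takes 0.05 s, during which the arm holds its last target.

## Working session

There is one attempt and no reset: what is moved stays moved. The work goes in short steps, Python scripts to look and compute and a shell command to move; the robot and the scene stay as the last step left them, time stands still between calls to the robot, and variables do not carry over. Pictures are saved under pics/ and viewed, and the job is handed in when it is done.

```bash
ls; mkdir -p pics; python3 - <<'E'
from plant import get_state, optics, order, finder
import cv2
print(get_state())
for n in ("side","top"):
    im=optics.capture(n); cv2.imwrite(f"pics/{n}0.png",im)
    print(optics.calibration(n))
E
```

```text
pics
{'time_s': 0.0, 'joints': array([-5.37365965e+01,  2.05915647e+01,  6.32354069e-01, -2.35480636e-02,
       -7.01358582e+01, -1.65076949e+01]), 'qd': array([-0.07599281,  0.10106676, -0.01250925, -0.02379047, -0.06690699,
       -0.10739845]), 'joint_torque': array([-5.69922977e-04, -5.82708621e+01,  2.93047339e+01,  6.99706480e+00,
        6.75002040e-03, -1.70778249e-04]), 'tcp_pos': array([ 0.22798144, -0.63478919,  0.22559967]), 'eef_rot': array([-1.79994208e+02, -9.74408433e-02,  1.09747684e+02]), 'contact_force': array([-0.13437547,  0.35993882,  0.03338365]), 'moment': array([ 0.02453713, -0.03931859,  0.00145286]), 'gripper_width': 0.08735299210582036}
{'intrinsics': array([[407.88192328,   0.        , 252.8526368 ],
       [  0.        , 407.88192328, 191.3396916 ],
       [  0.        ,   0.        ,   1.        ]]), 'k1': 0.009724063620002703, 'R': array([[-0.90595   , -0.42307131,  0.01628675],
       [-0.27071022,  0.54925434, -0.79059196],
       [ 0.32553121, -0.72064578, -0.6121267 ]]), 't': array([0.48802361, 0.19216177, 1.20043694])}
{'intrinsics': array([[376.17853399,   0.        , 255.13640937],
       [  0.        , 376.17853399, 193.44756973],
       [  0.        ,   0.        ,   1.        ]]), 'k1': -0.049459142646386366, 'R': array([[ 0.01353749, -0.99983911,  0.01176843],
       [-0.98492543, -0.01536355, -0.17229582],
       [ 0.17244891, -0.00925857, -0.98497495]]), 't': array([-0.01365158,  0.52864153,  0.96042206])}
```

View pics/side0.png

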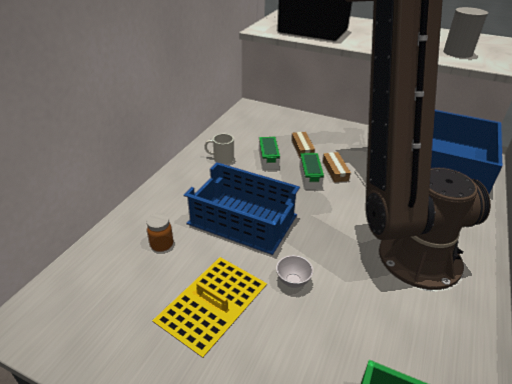

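View pics/top0.png

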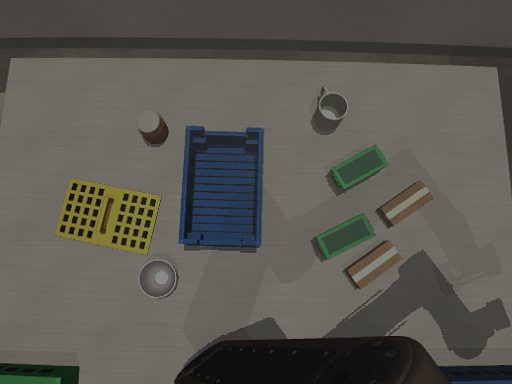

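The two pictures show the crate mid-scene (top: columns 180-264, rows 125-247). The tubs and cartons are to its right (columns 315-435, rows 145-288) and the divider is to its left at (108,216). Next I get the masks and fit the poses.

```bash
cat > h.py <<'E'
import numpy as np, cv2
from scipy.optimize import minimize
from scipy.spatial.transform import Rotation as Ro
from plant import get_state, optics, order, finder
CAL={n:optics.calibration(n) for n in("side","top")}
def proj(P,n):
    c=CAL[n]; P=np.atleast_2d(P)@c["R"].T+c["t"]; s=P[:,:2]/P[:,2:]
    s=s*(1+c["k1"]*(s**2).sum(1,keepdims=True)); K=c["intrinsics"]
    return s@K[:2,:2].T+K[:2,2]
def ray(px,n):
    c=CAL[n];K=c["intrinsics"]; d=(np.asarray(px,float)-K[:2,2])/[K[0,0],K[1,1]]; s=d.copy()
    for _ in range(20): s=d/(1+c["k1"]*(s@s))
    o=-c["R"].T@c["t"]; return o,c["R"].T@np.array([*s,1])
def onz(px,n,z):
    o,d=ray(px,n); return o+d*(z-o[2])/d[2]
def tri(pxs):
    A=np.zeros((3,3));b=np.zeros(3)
    for n,px in pxs.items():
        o,d=ray(px,n);d/=np.linalg.norm(d);M=np.eye(3)-np.outer(d,d);A+=M;b+=M@o
    return np.linalg.solve(A,b)
def boxpts(x,y,yaw,L,W,z0,z1):
    c,s=np.cos(yaw),np.sin(yaw)
    return np.array([[x+c*a-s*b,y+s*a+c*b,z] for z in(z0,z1) for a in(-L/2,L/2) for b in(-W/2,W/2)])
def sil(P,n,S=4):
    uv=proj(P,n); h=cv2.convexHull((uv*16*S+8*S).round().astype(np.int32).reshape(-1,1,2))
    im=np.zeros((384*S,512*S),np.uint8); cv2.fillConvexPoly(im,h,255,shift=4)
    return cv2.resize(im,(512,384),interpolation=cv2.INTER_AREA)/255.
def fitbox(masks,L,W,z0,z1,x0):
    def cost(p):
        r=0
        for n,m in masks.items():
            s=sil(boxpts(p[0],p[1],np.radians(p[2]),L,W,z0,z1),n); r+=np.abs(s-m).sum()/m.sum()
        return r
    best=None
    for dy in(-8,0,8):
        q=np.array(x0,float);q[2]+=dy
        sx=np.array([q,q+[.01,0,0],q+[0,.01,0],q+[0,0,8]])
        r=minimize(cost,q,method="Nelder-Mead",options=dict(initial_simplex=sx,xatol=1e-4,fatol=1e-4,maxiter=150))
        if best is None or r.fun<best.fun:best=r
    return best.x,best.fun/len(masks)
def mask0(m,n,z):
    """initial pose from mask by minAreaRect projected at z"""
    pts=np.argwhere(m)[:,::-1]; w=np.array([onz(p,n,z)[:2] for p in pts[::3]])
    c=w.mean(0); u,s,v=np.linalg.svd(w-c,full_matrices=False); return [c[0],c[1],np.degrees(np.arctan2(v[0,1],v[0,0]))]
E
cat > find.py <<'E'
from h import *
import pickle
D={}
for n in("top","side"):
    im=optics.capture(n)
    for t in("tub_a_mid","carton_a_mid","divider_grip","crate"):
        D[n,t]=finder.masks_of(t,n); D[n,t,'p']=finder.place_of(t,n)
        print(n,t,[(round(r["conf"],2),np.round(r["rect"]).tolist()) for r in D[n,t]],[(round(r["conf"],2),np.round(r["centre"],1).tolist()) for r in D[n,t,'p']])
pickle.dump(D,open("D.pkl","wb"))
E
python3 find.py
```

```text
top tub_a_mid [(0.83, [360.0, 167.0, 63.0, 46.0])] [(0.62, [355.4, 166.9])]
top carton_a_mid [(0.72, [406.0, 208.0, 52.0, 48.0])] [(0.76, [405.9, 203.7])]
top divider_grip [(0.7, [221.0, 187.0, 83.0, 118.0]), (0.61, [108.0, 216.0, 104.0, 79.0])] [(0.71, [105.0, 214.8])]
top crate [(0.81, [221.0, 188.0, 85.0, 120.0])] [(0.69, [226.1, 195.2])]
side tub_a_mid [(0.77, [271.0, 152.0, 20.0, 34.0])] [(0.64, [272.2, 152.2])]
side carton_a_mid [(0.85, [304.0, 143.0, 26.0, 23.0])] [(0.75, [269.6, 148.8]), (0.73, [301.2, 144.6])]
side divider_grip [(0.95, [208.0, 307.0, 110.0, 98.0])] [(0.87, [210.7, 291.2])]
side crate [(0.93, [242.0, 209.0, 114.0, 94.0])] [(0.94, [242.7, 221.1]), (0.67, [160.7, 242.4])]
```

```bash
cat > find2.py <<'E'
from h import *
import pickle
D=pickle.load(open("D.pkl","rb"))
for n in("top","side"):
    im=optics.capture(n)
    for t in("tub_b_mid","carton_b_mid"):
        D[n,t]=finder.masks_of(t,n); D[n,t,'p']=finder.place_of(t,n)
        print(n,t,[(round(r["conf"],2),np.round(r["rect"]).tolist()) for r in D[n,t]],[(round(r["conf"],2),np.round(r["centre"],1).tolist()) for r in D[n,t,'p']])
pickle.dump(D,open("D.pkl","wb"))
def go(name,ms,L,W,z0,z1):
    for sel in (["top"],["side"],["top","side"]):
        mm={n:ms[n].astype(float) for n in sel if n in ms}
        if len(mm)<len(sel): continue
        p,c=fitbox(mm,L,W,z0,z1,mask0(ms["top"],"top",z1)); print(name,sel,np.round(p,4),round(c,3))
M=lambda n,t,i=0:D[n,t][i]["mask"]
go("tubA",{"top":M("top","tub_a_mid"),"side":M("side","tub_a_mid")},.15,.066,0,.062)
go("carA",{"top":M("top","carton_a_mid"),"side":M("side","carton_a_mid")},.14,.06,0,.04)
go("crate",{"top":M("top","crate"),"side":M("side","crate")},.3,.2,0,.12)
E
python3 find2.py
```

```text
top tub_b_mid [(0.7, [344.0, 236.0, 62.0, 46.0])] [(0.96, [342.6, 233.9]), (0.5, [162.2, 277.1])]
top carton_b_mid [] [(0.91, [373.1, 263.3])]
side tub_b_mid [(0.71, [310.0, 170.0, 23.0, 37.0])] [(0.61, [311.7, 166.2])]
side carton_b_mid [(0.8, [338.0, 167.0, 34.0, 32.0]), (0.47, [311.0, 171.0, 22.0, 37.0])] [(0.69, [336.0, 167.4])]
tubA ['top'] [  0.6059  -0.2863 -59.5822] 0.074
tubA ['side'] [  0.6064  -0.2865 -64.5768] 0.161
tubA ['top', 'side'] [  0.6069  -0.2875 -61.7475] 0.146
carA ['top'] [  0.5114  -0.4188 124.7989] 0.057
carA ['side'] [  0.5169  -0.4261 125.0999] 0.29
carA ['top', 'side'] [  0.512   -0.4188 124.8776] 0.179
crate ['top'] [5.390000e-01 7.740000e-02 1.791748e+02] 0.034
crate ['side'] [5.400000e-01 8.030000e-02 1.793077e+02] 0.067
crate ['top', 'side'] [5.390000e-01 7.810000e-02 1.791499e+02] 0.054
```

```bash
cat > f3.py <<'E'
from h import *
import pickle
D=pickle.load(open("D.pkl","rb"))
n="top"; im=optics.capture("top")
for _ in range(4):
    r=finder.masks_of("carton_b_mid","top"); print([(round(a["conf"],2),np.round(a["rect"])) for a in r])
    r=[a for a in r if abs(a["rect"][0]-373)<15]
    if r: D["top","carton_b_mid"]=r;break
im2=optics.capture("side")
pickle.dump(D,open("D.pkl","wb"))
M=lambda n,t,i=0:D[n,t][i]["mask"]
res={}
for nm,m,d in (("tub_a",M("top","tub_a_mid"),(.15,.066,0,.062)),("tub_b",M("top","tub_b_mid"),(.15,.066,0,.062)),("car_a",M("top","carton_a_mid"),(.14,.06,0,.04)),
  ("car_b",M("top","carton_b_mid") if D["top","carton_b_mid"] else None,(.14,.06,0,.04)),("div",M("top","divider_grip",1),(.266,.166,0,.005)),("crate",M("top","crate"),(.3,.2,0,.12))):
    if m is None: continue
    if nm=="div":
        m=cv2.morphologyEx(m.astype(np.uint8),cv2.MORPH_CLOSE,np.ones((9,9)))>0
    p,c=fitbox({"top":m.astype(float)},*d,mask0(m,"top",d[3])); res[nm]=p; print(nm,np.round(p,4),round(c,3))
    for I,n in((im,"top"),(im2,"side")): 
        pass
    res[nm,'d']=d
pickle.dump(res,open("res.pkl","wb"))
def over(I,n,box,fn):
    S=800//(box[2]-box[0]) if 800//(box[2]-box[0])*(box[3]-box[1])<=600 else 600//(box[3]-box[1])
    J=cv2.resize(I[box[1]:box[3],box[0]:box[2]],None,fx=S,fy=S,interpolation=cv2.INTER_CUBIC)
    for nm in [k for k in res if isinstance(k,str)]:
        p=res[nm];d=res[nm,'d'];uv=proj(boxpts(p[0],p[1],np.radians(p[2]),*d),n)
        q=((uv-[box[0],box[1]]+.5)*S).astype(int)
        for a,b in((0,1),(1,3),(3,2),(2,0),(4,5),(5,7),(7,6),(6,4),(0,4),(1,5),(2,6),(3,7)): cv2.line(J,tuple(map(int,q[a])),tuple(map(int,q[b])),(0,0,255) if a<4 and b<4 else (255,0,255),1)
    cv2.imwrite(fn,J); print(J.shape)
over(im,"top",(300,130,450,300),"pics/o1.png"); over(im,"top",(40,110,280,290),"pics/o2.png"); over(im2,"side",(140,120,380,300),"pics/o3.png")
E
python3 f3.py
```

```text
[(0.89, array([372., 265.,  59.,  49.]))]
tub_a [  0.6059  -0.2863 -59.5822] 0.074
tub_b [  0.4185  -0.2425 -63.0691] 0.046
car_a [  0.5114  -0.4188 124.7989] 0.057
car_b [  0.3466  -0.3233 124.9642] 0.044
div [   0.4687    0.4026 -100.9644] 0.02
crate [5.390000e-01 7.740000e-02 1.791748e+02] 0.034
(510, 450, 3)
(540, 720, 3)
(540, 720, 3)
```

View pics/o1.png

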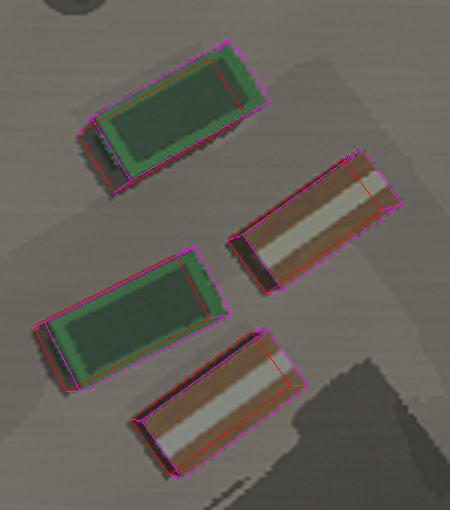

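View pics/o2.png

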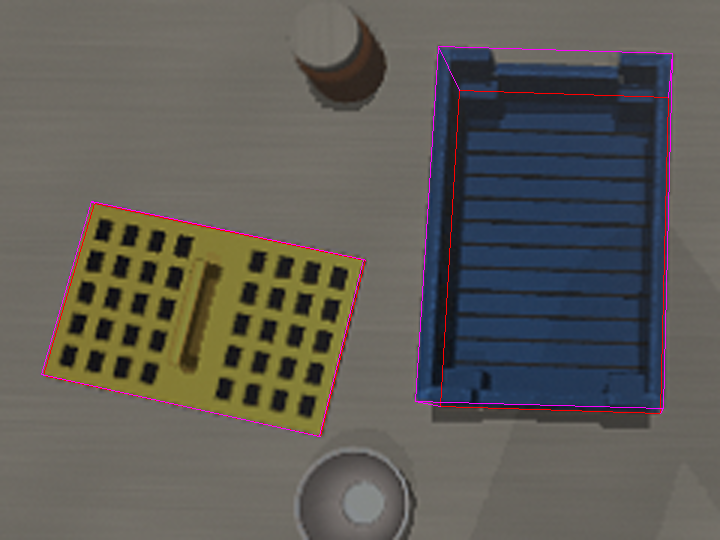

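View pics/o3.png

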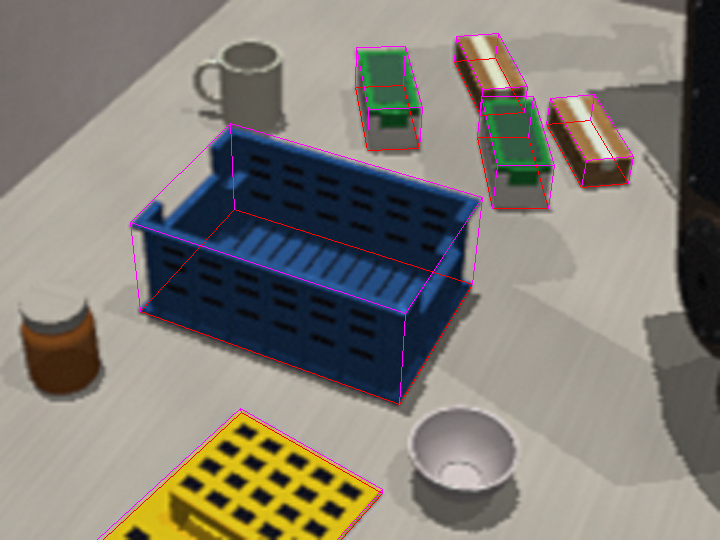

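The fitted boxes line up with the edges in both views, so I'll write a planning helper for the moves.

```bash
cat > plan.py <<'E'
# usage: plan.py x y z yaw nrows ; prints the constant per-row values that carry the measured TCP pose there
import sys; from h import *
x,y,z,yaw=map(float,sys.argv[1:5]); n=int(sys.argv[5])
s=get_state(); p=s["tcp_pos"]; r=s["eef_rot"]; psi=r[2]
dpsi=(yaw-psi+180)%360-180
st=dpsi/n
A=np.zeros((2,2))
for k in range(n):
    a=np.radians(psi+st*k); A+=np.array([[np.cos(a),np.sin(a)],[np.sin(a),-np.cos(a)]])
d=np.linalg.solve(A,np.array([x,y])-p[:2])*1000
print("t",round(s["time_s"],2),"pos",np.round(p,4),"rot",np.round(r,2),"F",np.round(s["contact_force"],1),"w",round(s["gripper_width"],4))
print("per row: dx %.2f dy %.2f dz %.2f wz %.2f"%(d[0],d[1],-(z-p[2])*1000/n,-st))
# tilt repair, in tool axes
R=Ro.from_euler("xyz",r,degrees=True); G=Ro.from_euler("xyz",[180,0,psi],degrees=True)
print("tilt fix wx,wy total",np.round((R.inv()*G).as_rotvec(degrees=True),2))
E
python3 plan.py .4185 -.2425 .13 207 10
```

```text
t 1.65 pos [ 0.2281 -0.6352  0.2265] rot [-180.     -0.    109.76] F [-0.5  0.8  0.3] w 0.0877
per row: dx 0.54 dy 49.30 dz 9.65 wz -9.72
tilt fix wx,wy total [-0. -0.  0.]
```

```bash
python3 -m crank '[{"dx":0.5,"dy":49.3,"dz":9.6,"wz":-9.7,"hand":100},{"dx":0.5,"dy":49.3,"dz":9.6,"wz":-9.7},{"dx":0.5,"dy":49.3,"dz":9.6,"wz":-9.7},{"dx":0.5,"dy":49.3,"dz":9.6,"wz":-9.7},{"dx":0.5,"dy":49.3,"dz":9.6,"wz":-9.7},{"dx":0.5,"dy":49.3,"dz":9.6,"wz":-9.7},{"dx":0.5,"dy":49.3,"dz":9.6,"wz":-9.7},{"dx":0.5,"dy":49.3,"dz":9.6,"wz":-9.7},{"dx":0.5,"dy":49.3,"dz":9.6,"wz":-9.7},{"dx":0.5,"dy":49.3,"dz":9.6,"wz":-9.7}]' 20; python3 -m crank '[{"dx":0}]'; python3 plan.py .4185 -.2425 .026 207 4
```

```text
t 1.65 pos [ 0.2281 -0.6352  0.2265] rot [-180.     -0.    109.76] F [-0.5  0.8  0.3] w 0.0877
per row: dx 16.87 dy 121.31 dz 50.13 wz -24.31
tilt fix wx,wy total [-0. -0.  0.]validation failed for argument at $[0]...
validation failed for argument at $[0]...
```

```bash
python3 -m crank '[{"dx":0,"dy":0,"dz":0,"wx":0,"wy":0,"wz":0,"hand":100}]' 20; python3 -m crank --help
```

```text
time_s: 1.78
tcp_pos: [0.2281, -0.6353, 0.2266]
eef_rot: [180.0, -0.0, 109.8]
contact_force: [1.1, -0.3, 1.1]
gripper_width: 0.0875invalid input: not JSON, or not a number
```

All seven keys have to be in every row.

```bash
python3 -m crank '[{"dx":0.5,"dy":49.3,"dz":9.6,"wx":0,"wy":0,"wz":-9.7,"hand":100},{"dx":0.5,"dy":49.3,"dz":9.6,"wx":0,"wy":0,"wz":-9.7,"hand":100},{"dx":0.5,"dy":49.3,"dz":9.6,"wx":0,"wy":0,"wz":-9.7,"hand":100},{"dx":0.5,"dy":49.3,"dz":9.6,"wx":0,"wy":0,"wz":-9.7,"hand":100},{"dx":0.5,"dy":49.3,"dz":9.6,"wx":0,"wy":0,"wz":-9.7,"hand":100},{"dx":0.5,"dy":49.3,"dz":9.6,"wx":0,"wy":0,"wz":-9.7,"hand":100},{"dx":0.5,"dy":49.3,"dz":9.6,"wx":0,"wy":0,"wz":-9.7,"hand":100},{"dx":0.5,"dy":49.3,"dz":9.6,"wx":0,"wy":0,"wz":-9.7,"hand":100},{"dx":0.5,"dy":49.3,"dz":9.6,"wx":0,"wy":0,"wz":-9.7,"hand":100},{"dx":0,"dy":0,"dz":0,"wx":0,"wy":0,"wz":0,"hand":100}]' 20; python3 plan.py .4185 -.2425 .026 207 4
```

```text
time_s: 3.02
tcp_pos: [0.4338, -0.2871, 0.1399]
eef_rot: [179.9, -0.0, -162.6]
contact_force: [0.2, -0.7, 0.5]
gripper_width: 0.0871
t 3.02 pos [ 0.4338 -0.2871  0.1399] rot [ 1.7995e+02 -3.0000e-02 -1.6265e+02] F [ 0.2 -0.7  0.5] w 0.0871
per row: dx -0.42 dy 11.79 dz 28.49 wz -2.41
tilt fix wx,wy total [ 0.05 -0.03 -0.  ]
```

```bash
python3 -m crank '[{"dx":-1,"dy":23.5,"dz":10,"wx":0,"wy":0,"wz":-4.8,"hand":100},{"dx":-1,"dy":23.5,"dz":10,"wx":0,"wy":0,"wz":-4.8,"hand":100},{"dx":0,"dy":0,"dz":10,"wx":0,"wy":0,"wz":0,"hand":100},{"dx":0,"dy":0,"dz":0,"wx":0,"wy":0,"wz":0,"hand":100}]' 20; python3 plan.py .4185 -.2425 .026 207 1; python3 - <<'E'
from h import *
for n in("top","side"):
    im=optics.capture(n); b=(290,140,450,300) if n=="top" else (240,100,400,220)
    cv2.imwrite(f"pics/a_{n}.png",cv2.resize(im[b[1]:b[3],b[0]:b[2]],None,fx=3.5,fy=3.5))
E
```

```text
time_s: 3.52
tcp_pos: [0.421, -0.2453, 0.1098]
eef_rot: [180.0, -0.0, -153.4]
contact_force: [-0.1, 0.5, 0.2]
gripper_width: 0.0874
t 3.52 pos [ 0.421  -0.2453  0.1098] rot [ 1.7999e+02 -4.0000e-02 -1.5343e+02] F [-0.1  0.5  0.2] w 0.0874
per row: dx 0.97 dy 3.59 dz 83.85 wz -0.43
tilt fix wx,wy total [ 0.01 -0.04 -0.  ]
```

View pics/a_side.png

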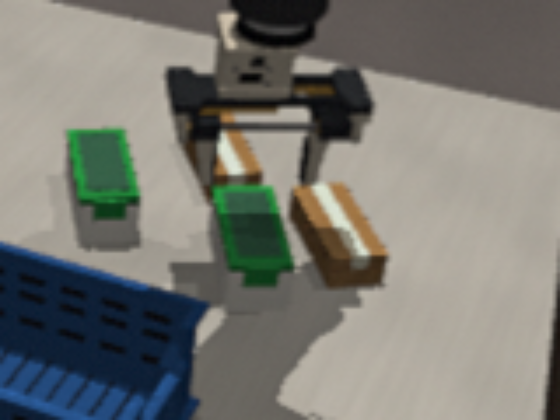

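The side view shows the open fingers straddling the nearer tub (crop around (255,170)), so I descend and grip.

```bash
python3 -m crank '[{"dx":1,"dy":3.6,"dz":24,"wx":0,"wy":0,"wz":-0.4,"hand":100},{"dx":0,"dy":0,"dz":30,"wx":0,"wy":0,"wz":0,"hand":100},{"dx":0,"dy":0,"dz":30,"wx":0,"wy":0,"wz":0,"hand":100},{"dx":0,"dy":0,"dz":0,"wx":0,"wy":0,"wz":0,"hand":60},{"dx":0,"dy":0,"dz":0,"wx":0,"wy":0,"wz":0,"hand":60},{"dx":0,"dy":0,"dz":0,"wx":0,"wy":0,"wz":0,"hand":60},{"dx":0,"dy":0,"dz":0,"wx":0,"wy":0,"wz":0,"hand":60}]' 25; python3 plan.py .469 .077 .2 179.2 8
```

```text
time_s: 4.5
tcp_pos: [0.4194, -0.2424, 0.0274]
eef_rot: [-179.9, 0.1, -152.9]
contact_force: [-1.0, -1.2, 4.8]
gripper_width: 0.0657
t 4.5 pos [ 0.4194 -0.2424  0.0274] rot [-1.7990e+02  1.1000e-01 -1.5293e+02] F [-1.  -1.2  4.8] w 0.0657
per row: dx -16.40 dy 37.36 dz -21.57 wz 3.48
tilt fix wx,wy total [-0.1   0.11 -0.  ]
```

```bash
python3 -m crank '[{"dx":0,"dy":0,"dz":-20,"wx":0,"wy":0,"wz":0,"hand":60},{"dx":0,"dy":0,"dz":-50,"wx":0,"wy":0,"wz":0,"hand":60},{"dx":0,"dy":0,"dz":-50,"wx":0,"wy":0,"wz":0,"hand":60},{"dx":0,"dy":0,"dz":-45,"wx":0,"wy":0,"wz":0,"hand":60}]' 35; python3 plan.py .469 .0788 .192 179.2 9
```

```text
time_s: 5.0
tcp_pos: [0.4176, -0.2416, 0.1928]
eef_rot: [180.0, 0.0, -153.0]
contact_force: [0.6, 0.2, -5.9]
gripper_width: 0.0657
t 5.0 pos [ 0.4176 -0.2416  0.1928] rot [ 1.7997e+02  2.0000e-02 -1.5296e+02] F [ 0.6  0.2 -5.9] w 0.0657
per row: dx -14.68 dy 33.32 dz 0.09 wz 3.09
tilt fix wx,wy total [0.03 0.02 0.  ]
```

```bash
python3 -m crank '[{"dx":-14.7,"dy":33.3,"dz":0,"wx":0,"wy":0,"wz":3.1,"hand":60},{"dx":-14.7,"dy":33.3,"dz":0,"wx":0,"wy":0,"wz":3.1,"hand":60},{"dx":-14.7,"dy":33.3,"dz":0,"wx":0,"wy":0,"wz":3.1,"hand":60},{"dx":-14.7,"dy":33.3,"dz":0,"wx":0,"wy":0,"wz":3.1,"hand":60},{"dx":-14.7,"dy":33.3,"dz":0,"wx":0,"wy":0,"wz":3.1,"hand":60},{"dx":-14.7,"dy":33.3,"dz":0,"wx":0,"wy":0,"wz":3.1,"hand":60},{"dx":-14.7,"dy":33.3,"dz":0,"wx":0,"wy":0,"wz":3.1,"hand":60},{"dx":-14.7,"dy":33.3,"dz":0,"wx":0,"wy":0,"wz":3.1,"hand":60},{"dx":-14.7,"dy":33.3,"dz":0,"wx":0,"wy":0,"wz":3.1,"hand":60},{"dx":0,"dy":0,"dz":0,"wx":0,"wy":0,"wz":0,"hand":60}]' 35; python3 plan.py .469 .0788 .034 179.2 1
python3 - <<'E'
from h import *
for n in("top","side"):
    im=optics.capture(n); b=(150,100,310,260) if n=="top" else (170,100,330,260)
    cv2.imwrite(f"pics/b_{n}.png",cv2.resize(im[b[1]:b[3],b[0]:b[2]],None,fx=3.5,fy=3.5))
E
```

```text
time_s: 6.25
tcp_pos: [0.4701, 0.0801, 0.1906]
eef_rot: [180.0, -0.1, 179.2]
contact_force: [0.7, -0.3, -5.4]
gripper_width: 0.0659
t 6.25 pos [0.4701 0.0801 0.1906] rot [ 1.7999e+02 -5.0000e-02  1.7923e+02] F [ 0.7 -0.3 -5.4] w 0.0659
per row: dx 1.04 dy -1.36 dz 156.64 wz 0.03
tilt fix wx,wy total [ 0.01 -0.05 -0.  ]
```

View pics/b_side.png

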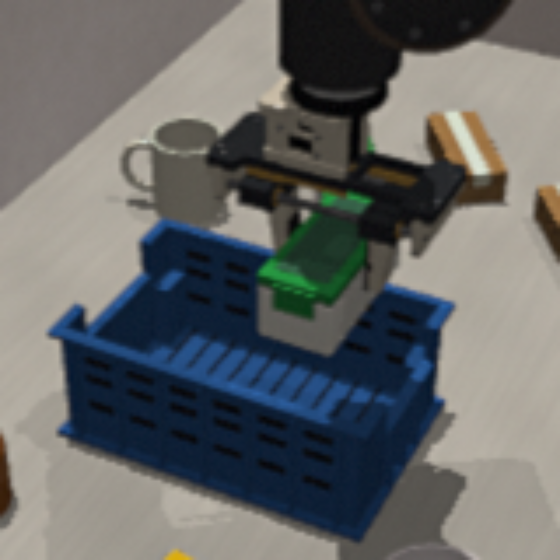

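View pics/b_top.png

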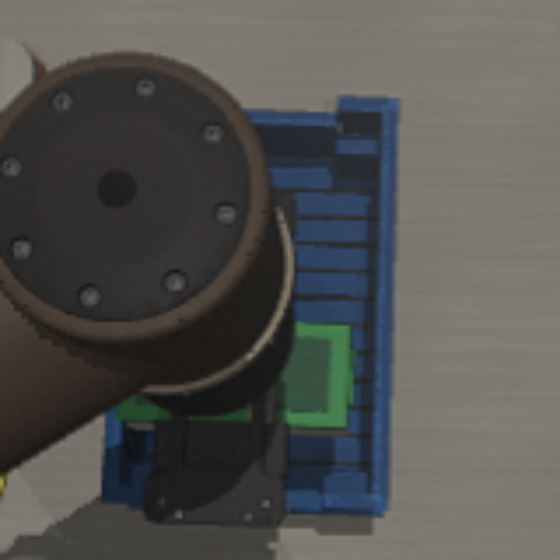

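The tub hangs level over the near half of the crate: its lid is at about (250,375) in the top crop, clear of the walls. I lower it.

```bash
python3 -m crank '[{"dx":1,"dy":-1.4,"dz":30,"wx":0,"wy":0,"wz":0,"hand":60},{"dx":0,"dy":0,"dz":40,"wx":0,"wy":0,"wz":0,"hand":60},{"dx":0,"dy":0,"dz":40,"wx":0,"wy":0,"wz":0,"hand":60},{"dx":0,"dy":0,"dz":30,"wx":0,"wy":0,"wz":0,"hand":60},{"dx":0,"dy":0,"dz":10,"wx":0,"wy":0,"wz":0,"hand":60}]' 35; python3 plan.py .469 .0788 .0324 179.2 1
```

```text
time_s: 6.98
tcp_pos: [0.4674, 0.0754, 0.0397]
eef_rot: [-179.9, -0.2, 179.1]
contact_force: [-0.1, -0.9, -4.0]
gripper_width: 0.066
t 6.97 pos [0.4674 0.0754 0.0397] rot [-179.9    -0.18  179.09] F [-0.1 -0.9 -4. ] w 0.066
per row: dx -1.51 dy 3.43 dz 7.34 wz -0.11
tilt fix wx,wy total [-0.1  -0.18  0.  ]
```

```bash
python3 -m crank '[{"dx":-1,"dy":3,"dz":3,"wx":0,"wy":0,"wz":0,"hand":60},{"dx":0,"dy":0,"dz":2.5,"wx":0,"wy":0,"wz":0,"hand":60},{"dx":0,"dy":0,"dz":1.5,"wx":0,"wy":0,"wz":0,"hand":60},{"dx":0,"dy":0,"dz":0,"wx":0,"wy":0,"wz":0,"hand":60}]' 35; python3 plan.py .469 .0788 .0324 179.2 1
```

```text
time_s: 7.48
tcp_pos: [0.4702, 0.08, 0.0346]
eef_rot: [180.0, 0.0, 179.2]
contact_force: [0.3, 0.3, -5.5]
gripper_width: 0.0657
t 7.47 pos [0.4702 0.08   0.0346] rot [1.7997e+02 4.0000e-02 1.7916e+02] F [ 0.3  0.3 -5.5] w 0.0657
per row: dx 1.22 dy -1.21 dz 2.23 wz -0.04
tilt fix wx,wy total [0.03 0.04 0.  ]
```

```bash
python3 -m crank '[{"dx":1,"dy":-1,"dz":1.5,"wx":0,"wy":0,"wz":0,"hand":60},{"dx":0,"dy":0,"dz":1,"wx":0,"wy":0,"wz":0,"hand":60},{"dx":0,"dy":0,"dz":0.5,"wx":0,"wy":0,"wz":0,"hand":60},{"dx":0,"dy":0,"dz":0,"wx":0,"wy":0,"wz":0,"hand":60}]' 35; python3 plan.py .469 .0788 .0324 179.2 1
```

```text
time_s: 7.98
tcp_pos: [0.4689, 0.0788, 0.0324]
eef_rot: [-180.0, 0.0, 179.2]
contact_force: [-7.6, 0.0, 14.5]
gripper_width: 0.0656
t 7.97 pos [0.4689 0.0788 0.0324] rot [-1.8000e+02  2.0000e-02  1.7918e+02] F [-7.6  0.  14.5] w 0.0656
per row: dx -0.07 dy 0.00 dz 0.02 wz -0.02
tilt fix wx,wy total [-0.    0.02 -0.  ]
```

```bash
python3 -m crank '[{"dx":0,"dy":0,"dz":0,"wx":0,"wy":0,"wz":0,"hand":84},{"dx":0,"dy":0,"dz":0,"wx":0,"wy":0,"wz":0,"hand":84},{"dx":0,"dy":0,"dz":-20,"wx":0,"wy":0,"wz":0,"hand":84},{"dx":0,"dy":0,"dz":-55,"wx":0,"wy":0,"wz":0,"hand":84},{"dx":0,"dy":0,"dz":-55,"wx":0,"wy":0,"wz":0,"hand":84}]' 35; python3 plan.py .606 -.2865 .14 210.2 8
```

```text
time_s: 8.6
tcp_pos: [0.4689, 0.0787, 0.1625]
eef_rot: [-180.0, -0.0, 179.2]
contact_force: [1.8, 0.9, -0.9]
gripper_width: 0.0741
t 8.6 pos [0.4689 0.0787 0.1625] rot [-1.7996e+02 -4.0000e-02  1.7916e+02] F [ 1.8  0.9 -0.9] w 0.0741
per row: dx -6.73 dy -48.89 dz 2.81 wz -3.88
tilt fix wx,wy total [-0.04 -0.04  0.  ]
```

```bash
python3 - <<'E'
from h import *
for z in(0,.092): print(onz((330,112),"top",z))
E
python3 -m crank '[{"dx":-6.7,"dy":-48.9,"dz":1,"wx":0,"wy":0,"wz":-3.8,"hand":90},{"dx":-6.7,"dy":-48.9,"dz":1,"wx":0,"wy":0,"wz":-3.8,"hand":100},{"dx":-6.7,"dy":-48.9,"dz":1,"wx":0,"wy":0,"wz":-3.8,"hand":100},{"dx":-6.7,"dy":-48.9,"dz":1,"wx":0,"wy":0,"wz":-3.8,"hand":100},{"dx":-6.7,"dy":-48.9,"dz":1,"wx":0,"wy":0,"wz":-3.8,"hand":100},{"dx":-6.7,"dy":-48.9,"dz":5,"wx":0,"wy":0,"wz":-3.8,"hand":100},{"dx":-6.7,"dy":-48.9,"dz":5,"wx":0,"wy":0,"wz":-3.8,"hand":100},{"dx":-6.7,"dy":-48.9,"dz":5,"wx":0,"wy":0,"wz":-3.8,"hand":100},{"dx":0,"dy":0,"dz":10,"wx":0,"wy":0,"wz":0,"hand":100}]' 35; python3 plan.py .606 -.2865 .026 209.6 1
python3 - <<'E'
from h import *
n="side"; im=optics.capture(n); b=(200,90,360,230)
cv2.imwrite(f"pics/c_{n}.png",cv2.resize(im[b[1]:b[3],b[0]:b[2]],None,fx=4,fy=4))
E
```

```text
[ 0.78249031 -0.22243943  0.        ]
[ 0.74459377 -0.20241122  0.092     ]
time_s: 9.72
tcp_pos: [0.6054, -0.2903, 0.1299]
eef_rot: [-180.0, -0.0, -150.6]
contact_force: [-0.4, 0.3, -0.5]
gripper_width: 0.0873
t 9.72 pos [ 0.6054 -0.2903  0.1299] rot [-1.7997e+02 -3.0000e-02 -1.5055e+02] F [-0.4  0.3 -0.5] w 0.0873
per row: dx -2.35 dy 2.99 dz 103.87 wz -0.15
tilt fix wx,wy total [-0.03 -0.03  0.  ]
```

View pics/c_side.png

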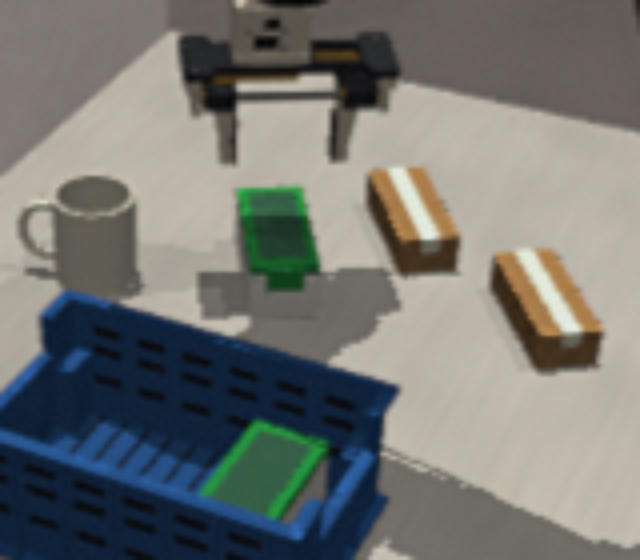

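The first tub stands upright in the near half of the crate (crop (265,475)), and the gripper is lined up over the second tub. The mug is clear of the gripper body.

```bash
python3 -m crank '[{"dx":-2,"dy":3,"dz":24,"wx":0,"wy":0,"wz":0,"hand":100},{"dx":0,"dy":0,"dz":40,"wx":0,"wy":0,"wz":0,"hand":100},{"dx":0,"dy":0,"dz":39,"wx":0,"wy":0,"wz":0,"hand":100},{"dx":0,"dy":0,"dz":0,"wx":0,"wy":0,"wz":0,"hand":60},{"dx":0,"dy":0,"dz":0,"wx":0,"wy":0,"wz":0,"hand":60},{"dx":0,"dy":0,"dz":0,"wx":0,"wy":0,"wz":0,"hand":60},{"dx":0,"dy":0,"dz":0,"wx":0,"wy":0,"wz":0,"hand":60}]' 35; python3 plan.py .606 -.2865 .026 209.6 1;  python3 -m crank '[{"dx":0,"dy":0,"dz":-20,"wx":0,"wy":0,"wz":0,"hand":60},{"dx":0,"dy":0,"dz":-50,"wx":0,"wy":0,"wz":0,"hand":60},{"dx":0,"dy":0,"dz":-50,"wx":0,"wy":0,"wz":0,"hand":60},{"dx":0,"dy":0,"dz":-45,"wx":0,"wy":0,"wz":0,"hand":60}]' 35; python3 plan.py .609 .0768 .192 179.2 9
```

```text
time_s: 10.65
tcp_pos: [0.6055, -0.2838, 0.0304]
eef_rot: [-179.9, 0.1, -150.4]
contact_force: [-1.2, 2.3, 6.1]
gripper_width: 0.0653
t 10.65 pos [ 0.6055 -0.2838  0.0304] rot [-1.7988e+02  1.2000e-01 -1.5042e+02] F [-1.2  2.3  6.1] w 0.0653
per row: dx 0.91 dy -2.53 dz 4.37 wz -0.02
tilt fix wx,wy total [-0.12  0.12 -0.  ]
time_s: 11.15
tcp_pos: [0.6039, -0.2834, 0.1949]
eef_rot: [180.0, 0.0, -150.5]
contact_force: [1.4, -1.2, -5.3]
gripper_width: 0.0657
t 11.15 pos [ 0.6039 -0.2834  0.1949] rot [ 1.7997e+02  3.0000e-02 -1.5047e+02] F [ 1.4 -1.2 -5.3] w 0.0657
per row: dx -11.74 dy 38.75 dz 0.32 wz 3.37
tilt fix wx,wy total [0.03 0.03 0.  ]
```

```bash
python3 -m crank '[{"dx":-11.7,"dy":38.7,"dz":0,"wx":0,"wy":0,"wz":3.4,"hand":60},{"dx":-11.7,"dy":38.7,"dz":0,"wx":0,"wy":0,"wz":3.4,"hand":60},{"dx":-11.7,"dy":38.7,"dz":0,"wx":0,"wy":0,"wz":3.4,"hand":60},{"dx":-11.7,"dy":38.7,"dz":0,"wx":0,"wy":0,"wz":3.4,"hand":60},{"dx":-11.7,"dy":38.7,"dz":0,"wx":0,"wy":0,"wz":3.4,"hand":60},{"dx":-11.7,"dy":38.7,"dz":0,"wx":0,"wy":0,"wz":3.4,"hand":60},{"dx":-11.7,"dy":38.7,"dz":0,"wx":0,"wy":0,"wz":3.4,"hand":60},{"dx":-11.7,"dy":38.7,"dz":0,"wx":0,"wy":0,"wz":3.4,"hand":60},{"dx":-11.7,"dy":38.7,"dz":0,"wx":0,"wy":0,"wz":3.2,"hand":60},{"dx":0,"dy":0,"dz":0,"wx":0,"wy":0,"wz":0,"hand":60}]' 35; python3 plan.py .609 .0768 .0354 179.2 1
python3 - <<'E'
from h import *
n="side"; im=optics.capture(n); b=(170,100,330,260)
cv2.imwrite(f"pics/d_{n}.png",cv2.resize(im[b[1]:b[3],b[0]:b[2]],None,fx=3.5,fy=3.5))
E
```

```text
time_s: 12.4
tcp_pos: [0.6098, 0.0785, 0.1926]
eef_rot: [180.0, -0.0, 179.2]
contact_force: [0.5, -0.1, -5.1]
gripper_width: 0.0658
t 12.4 pos [0.6098 0.0785 0.1926] rot [ 1.7996e+02 -3.0000e-02  1.7925e+02] F [ 0.5 -0.1 -5.1] w 0.0658
per row: dx 0.76 dy -1.70 dz 157.25 wz 0.05
tilt fix wx,wy total [ 0.04 -0.03 -0.  ]
```

View pics/d_side.png

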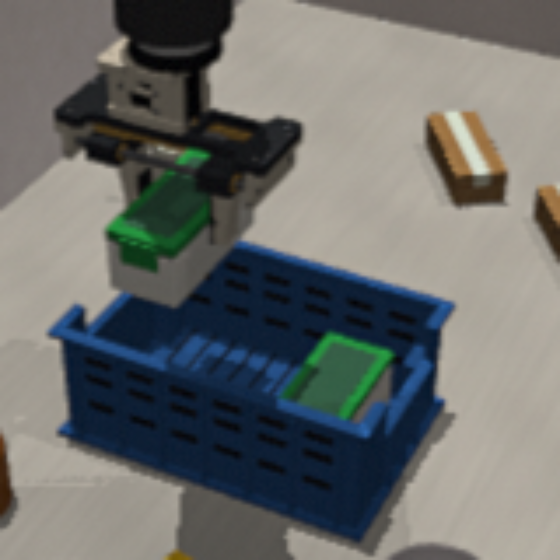

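The second tub hangs level over the far half, with the first still in place. I lower it the same way.

```bash
python3 -m crank '[{"dx":0.7,"dy":0,"dz":30,"wx":0,"wy":0,"wz":0,"hand":60},{"dx":0,"dy":0,"dz":40,"wx":0,"wy":0,"wz":0,"hand":60},{"dx":0,"dy":0,"dz":40,"wx":0,"wy":0,"wz":0,"hand":60},{"dx":0,"dy":0,"dz":30,"wx":0,"wy":0,"wz":0,"hand":60},{"dx":0,"dy":0,"dz":10,"wx":0,"wy":0,"wz":0,"hand":60},{"dx":0,"dy":0,"dz":3,"wx":0,"wy":0,"wz":0,"hand":60},{"dx":0,"dy":0,"dz":0,"wx":0,"wy":0,"wz":0,"hand":60}]' 35; python3 plan.py .609 .0788 .0354 179.2 1
```

```text
time_s: 13.32
tcp_pos: [0.6099, 0.0759, 0.0413]
eef_rot: [180.0, 0.1, 179.2]
contact_force: [0.4, 0.7, -4.6]
gripper_width: 0.0656
t 13.32 pos [0.6099 0.0759 0.0413] rot [1.7997e+02 9.0000e-02 1.7915e+02] F [ 0.4  0.7 -4.6] w 0.0656
per row: dx 0.95 dy 2.88 dz 5.93 wz -0.05
tilt fix wx,wy total [0.03 0.09 0.  ]
```

```bash
python3 -m crank '[{"dx":0.5,"dy":2,"dz":2.5,"wx":0,"wy":0,"wz":0,"hand":60},{"dx":0,"dy":0,"dz":1.5,"wx":0,"wy":0,"wz":0,"hand":60},{"dx":0,"dy":0,"dz":1,"wx":0,"wy":0,"wz":0,"hand":60},{"dx":0,"dy":0,"dz":0.7,"wx":0,"wy":0,"wz":0,"hand":60},{"dx":0,"dy":0,"dz":0,"wx":0,"wy":0,"wz":0,"hand":60}]' 35; python3 plan.py .609 .0788 .0354 179.2 1
```

```text
time_s: 13.95
tcp_pos: [0.6088, 0.078, 0.0354]
eef_rot: [180.0, 0.0, 179.2]
contact_force: [-5.3, 1.9, 6.2]
gripper_width: 0.0656
t 13.95 pos [0.6088 0.078  0.0354] rot [1.7999e+02 3.0000e-02 1.7917e+02] F [-5.3  1.9  6.2] w 0.0656
per row: dx -0.22 dy 0.81 dz -0.01 wz -0.03
tilt fix wx,wy total [0.01 0.03 0.  ]
```

```bash
python3 -m crank '[{"dx":0,"dy":0,"dz":0,"wx":0,"wy":0,"wz":0,"hand":84},{"dx":0,"dy":0,"dz":0,"wx":0,"wy":0,"wz":0,"hand":84},{"dx":0,"dy":0,"dz":-20,"wx":0,"wy":0,"wz":0,"hand":84},{"dx":0,"dy":0,"dz":-55,"wx":0,"wy":0,"wz":0,"hand":84},{"dx":0,"dy":0,"dz":-55,"wx":0,"wy":0,"wz":0,"hand":84}]' 35; python3 plan.py .4687 .4026 .16 259 8
```

```text
time_s: 14.58
tcp_pos: [0.6087, 0.0777, 0.1657]
eef_rot: [-180.0, -0.0, 179.2]
contact_force: [0.9, 1.4, -0.5]
gripper_width: 0.0736
t 14.57 pos [0.6087 0.0777 0.1657] rot [-1.7997e+02 -3.0000e-02  1.7916e+02] F [ 0.9  1.4 -0.5] w 0.0736
per row: dx -8.97 dy 47.11 dz 0.71 wz -9.98
tilt fix wx,wy total [-0.03 -0.03  0.  ]
```

```bash
python3 -m crank '[{"dx":-9,"dy":47.1,"dz":0,"wx":0,"wy":0,"wz":-10,"hand":84},{"dx":-9,"dy":47.1,"dz":0,"wx":0,"wy":0,"wz":-10,"hand":84},{"dx":-9,"dy":47.1,"dz":0,"wx":0,"wy":0,"wz":-10,"hand":84},{"dx":-9,"dy":47.1,"dz":0,"wx":0,"wy":0,"wz":-10,"hand":84},{"dx":-9,"dy":47.1,"dz":0,"wx":0,"wy":0,"wz":-10,"hand":70},{"dx":-9,"dy":47.1,"dz":0,"wx":0,"wy":0,"wz":-10,"hand":60},{"dx":-9,"dy":47.1,"dz":0,"wx":0,"wy":0,"wz":-10,"hand":50},{"dx":-9,"dy":47.1,"dz":0,"wx":0,"wy":0,"wz":-10,"hand":50},{"dx":0,"dy":0,"dz":0,"wx":0,"wy":0,"wz":0,"hand":50}]' 35; python3 plan.py .4687 .4026 .02 259 1
cat > look.py <<'E'
from h import *
import sys
fn,n,x0,y0,x1,y1,S=sys.argv[1:8]; x0,y0,x1,y1=map(int,(x0,y0,x1,y1))
im=optics.capture(n); cv2.imwrite(f"pics/{fn}.png",cv2.resize(im[y0:y1,x0:x1],None,fx=float(S),fy=float(S),interpolation=cv2.INTER_CUBIC))
E
python3 look.py e1 side 130 180 330 360 3.2; python3 look.py e2 top 40 100 290 290 3
```

```text
time_s: 15.7
tcp_pos: [0.4665, 0.4045, 0.1648]
eef_rot: [-180.0, 0.0, -100.5]
contact_force: [0.4, 0.5, 0.5]
gripper_width: 0.0442
t 15.7 pos [0.4665 0.4045 0.1648] rot [-1.7999e+02  5.0000e-02 -1.0052e+02] F [0.4 0.5 0.5] w 0.0442
per row: dx 1.50 dy -2.47 dz 144.79 wz 0.48
tilt fix wx,wy total [-0.01  0.05 -0.  ]
```

View pics/e1.png

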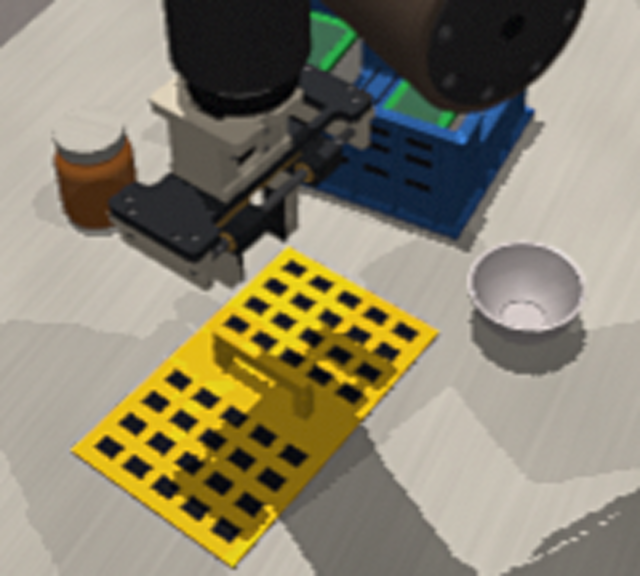

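View pics/e2.png

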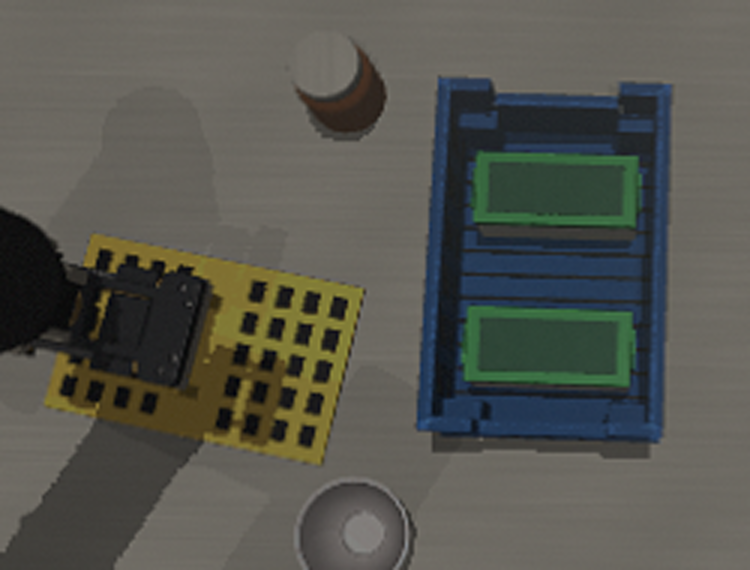

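Both tubs stand upright side by side between the posts (crop (557,188) and (548,345)). Before moving the divider I use the tubs, placed at known tool positions, to check for camera bias, and I overlay the crate model to refine its pose.

```bash
cat > crate.py <<'E'
from h import *
im=optics.capture("top")
hsv=cv2.cvtColor(im,cv2.COLOR_BGR2HSV)
g=((hsv[...,0]>45)&(hsv[...,0]<85)&(hsv[...,1]>60)).astype(np.uint8)
g[:, :170]=0;g[:,280:]=0;g[:110]=0;g[260:]=0
nl,lab,st,ce=cv2.connectedComponentsWithStats(g)
for i in range(1,nl):
    if st[i,4]<300: continue
    m=lab==i; p,c=fitbox({"top":m.astype(float)},.15,.066,.066,.067,mask0(m,"top",.067)); print("lid",np.round(p,4),round(c,3))
b=(170,110,280,260);S=4
J=cv2.resize(im[b[1]:b[3],b[0]:b[2]],None,fx=S,fy=S,interpolation=cv2.INTER_CUBIC)
x,y,a=.539,.0778,np.radians(-.83)
def poly(L,W,z,col):
    P=boxpts(x,y,a,L,W,z,z)[:4][[0,1,3,2]]; q=((proj(P,"top")-b[:2]+.5)*S).round().astype(np.int32)
    cv2.polylines(J,[q],True,col,1)
poly(.3,.2,.12,(255,0,255));poly(.276,.176,.12,(0,0,255)); poly(.240,.108,.072,(0,255,255)); poly(.276,.176,.072,(0,255,0))
cv2.imwrite("pics/f1.png",J)
E
python3 crate.py
```

```text
lid [ 6.06900e-01  7.56000e-02 -9.11984e+01] 0.043
lid [ 4.67600e-01  7.83000e-02 -9.12061e+01] 0.046
```

View pics/f1.png

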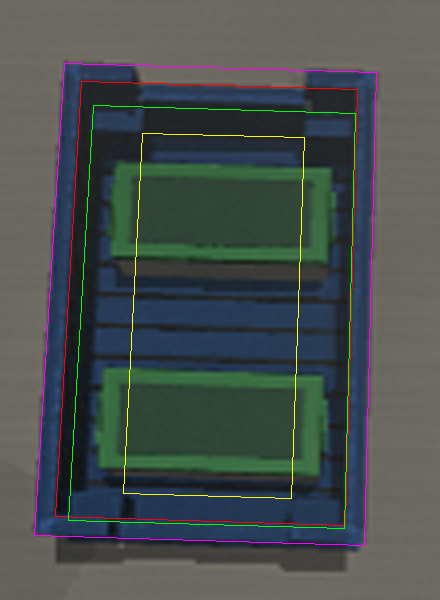

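Lids measured by camera sit 1.3-1.9 mm short in x against the tool, with no y bias, and the crate model overlays well. In tool coordinates I take the crate centre as about (0.5408, 0.078). Now I grip the divider handle.

```bash
python3 plan.py .470 .4028 .02 259 1; python3 -m crank '[{"dx":1.3,"dy":-3.7,"dz":45,"wx":0,"wy":0,"wz":0.4,"hand":50},{"dx":0,"dy":0,"dz":45,"wx":0,"wy":0,"wz":0,"hand":50},{"dx":0,"dy":0,"dz":40,"wx":0,"wy":0,"wz":0,"hand":50},{"dx":0,"dy":0,"dz":10,"wx":0,"wy":0,"wz":0,"hand":50},{"dx":0,"dy":0,"dz":0,"wx":0,"wy":0,"wz":0,"hand":50}]' 25; python3 plan.py .470 .4028 .02 259 1
```

```text
t 15.85 pos [0.469  0.4026 0.1646] rot [-1.7998e+02  1.0000e-02 -1.0090e+02] F [ 0.5 -1.2 -0.1] w 0.0439
per row: dx -0.39 dy -0.95 dz 144.58 wz 0.10
tilt fix wx,wy total [-0.02  0.01 -0.  ]
time_s: 16.48
tcp_pos: [0.4728, 0.4002, 0.0245]
eef_rot: [-180.0, -0.0, -101.3]
contact_force: [0.6, 0.1, 0.5]
gripper_width: 0.0438
t 16.48 pos [0.4728 0.4002 0.0245] rot [-1.7999e+02 -4.0000e-02 -1.0131e+02] F [0.6 0.1 0.5] w 0.0438
per row: dx -1.96 dy 3.25 dz 4.53 wz -0.31
tilt fix wx,wy total [-0.01 -0.04  0.  ]
```

```bash
python3 -m crank '[{"dx":-2,"dy":3.2,"dz":3,"wx":0,"wy":0,"wz":-0.3,"hand":50},{"dx":0,"dy":0,"dz":0,"wx":0,"wy":0,"wz":0,"hand":50},{"dx":0,"dy":0,"dz":0,"wx":0,"wy":0,"wz":0,"hand":5},{"dx":0,"dy":0,"dz":0,"wx":0,"wy":0,"wz":0,"hand":5},{"dx":0,"dy":0,"dz":0,"wx":0,"wy":0,"wz":0,"hand":5},{"dx":0,"dy":0,"dz":0,"wx":0,"wy":0,"wz":0,"hand":5}]' 25; python3 plan.py .470 .4028 .02 259 1
```

```text
time_s: 17.23
tcp_pos: [0.4691, 0.4029, 0.0215]
eef_rot: [180.0, -0.0, -100.9]
contact_force: [-0.7, -0.7, 1.8]
gripper_width: 0.012
t 17.23 pos [0.4691 0.4029 0.0215] rot [ 1.7999e+02 -3.0000e-02 -1.0094e+02] F [-0.7 -0.7  1.8] w 0.012
per row: dx -0.03 dy -0.88 dz 1.50 wz 0.06
tilt fix wx,wy total [ 0.01 -0.03 -0.  ]
```

```bash
python3 -m crank '[{"dx":0,"dy":0,"dz":-15,"wx":0,"wy":0,"wz":0,"hand":5},{"dx":0,"dy":0,"dz":-40,"wx":0,"wy":0,"wz":0,"hand":5},{"dx":0,"dy":0,"dz":-50,"wx":0,"wy":0,"wz":0,"hand":5},{"dx":0,"dy":0,"dz":-50,"wx":0,"wy":0,"wz":0,"hand":5},{"dx":0,"dy":0,"dz":-20,"wx":0,"wy":0,"wz":0,"hand":5},{"dx":0,"dy":0,"dz":0,"wx":0,"wy":0,"wz":0,"hand":5}]' 35; python3 plan.py .5408 .078 .193 179.25 9
```

```text
time_s: 17.98
tcp_pos: [0.4697, 0.4039, 0.199]
eef_rot: [-179.9, 0.2, -100.9]
contact_force: [-0.5, -0.3, -3.1]
gripper_width: 0.0118
t 17.98 pos [0.4697 0.4039 0.199 ] rot [-179.91    0.23 -100.94] F [-0.5 -0.3 -3.1] w 0.0118
per row: dx 20.87 dy -34.36 dz 0.67 wz 8.87
tilt fix wx,wy total [-0.09  0.23 -0.  ]
```

```bash
python3 -m crank '[{"dx":20.9,"dy":-34.4,"dz":0,"wx":0,"wy":0,"wz":8.9,"hand":5},{"dx":20.9,"dy":-34.4,"dz":0,"wx":0,"wy":0,"wz":8.9,"hand":5},{"dx":20.9,"dy":-34.4,"dz":0,"wx":0,"wy":0,"wz":8.9,"hand":5},{"dx":20.9,"dy":-34.4,"dz":0,"wx":0,"wy":0,"wz":8.9,"hand":5},{"dx":20.9,"dy":-34.4,"dz":0,"wx":0,"wy":0,"wz":8.9,"hand":5},{"dx":20.9,"dy":-34.4,"dz":0,"wx":0,"wy":0,"wz":8.9,"hand":5},{"dx":20.9,"dy":-34.4,"dz":0,"wx":0,"wy":0,"wz":8.9,"hand":5},{"dx":20.9,"dy":-34.4,"dz":0,"wx":0,"wy":0,"wz":8.9,"hand":5},{"dx":20.9,"dy":-34.4,"dz":0,"wx":0,"wy":0,"wz":8.7,"hand":5},{"dx":0,"dy":0,"dz":0,"wx":0,"wy":0,"wz":0,"hand":5}]' 35;python3 -m crank '[{"dx":0,"dy":0,"dz":0,"wx":0,"wy":0,"wz":0,"hand":5}]';  python3 plan.py .5408 .078 .193 179.25 1
python3 look.py g1 side 130 80 330 260 3; python3 look.py g2 top 120 90 300 270 3.3
```

```text
time_s: 19.23
tcp_pos: [0.5374, 0.0744, 0.1951]
eef_rot: [-180.0, -0.2, 178.9]
contact_force: [0.8, -0.3, -1.9]
gripper_width: 0.0115
time_s: 19.35
tcp_pos: [0.5393, 0.0767, 0.1957]
eef_rot: [-180.0, -0.1, 179.2]
contact_force: [0.4, -1.1, -3.3]
gripper_width: 0.0115
t 19.35 pos [0.5393 0.0767 0.1957] rot [-1.7998e+02 -6.0000e-02  1.7917e+02] F [ 0.4 -1.1 -3.3] w 0.0115
per row: dx -1.53 dy 1.32 dz 2.66 wz -0.08
tilt fix wx,wy total [-0.02 -0.06  0.  ]
```

View pics/g1.png

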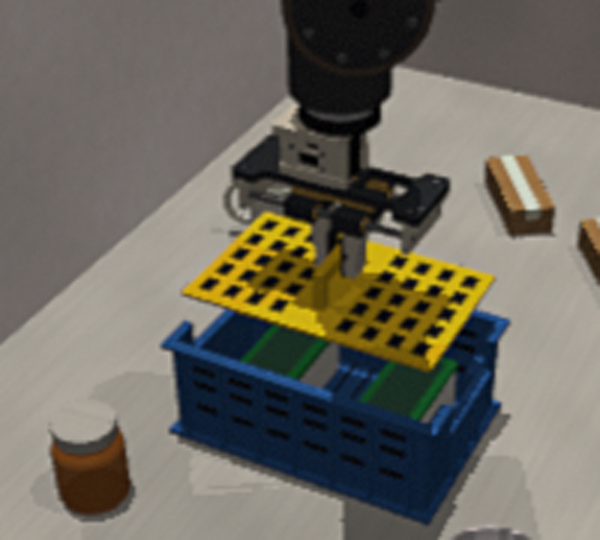

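View pics/g2.png

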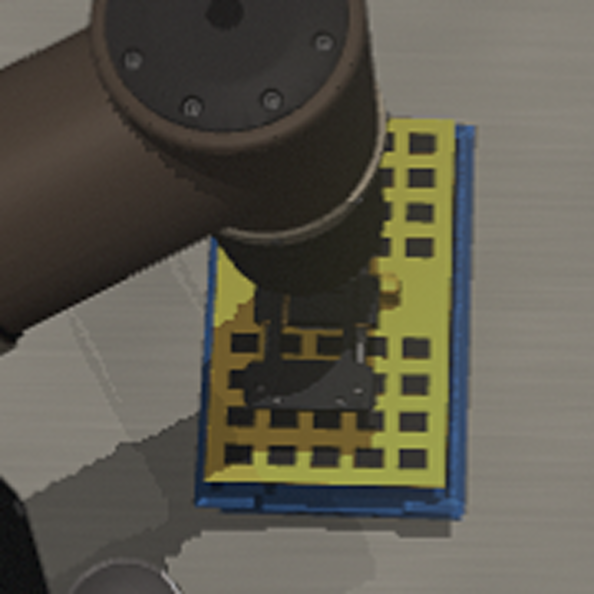

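The plate hangs level over the crate. I check how it sits in the hand (offset and yaw) against the tool pose before lowering.

```bash
cat > pl.py <<'E'
from h import *
import sys
s=get_state();p=s["tcp_pos"];yaw=s["eef_rot"][2]-180; zb=p[2]-.0215
print(np.round(p,4),round(yaw,2))
for n,b,S in(("side",(180,130,310,230),5),("top",(150,100,290,260),3.5)):
    im=optics.capture(n);J=cv2.resize(im[b[1]:b[3],b[0]:b[2]],None,fx=S,fy=S,interpolation=cv2.INTER_CUBIC)
    P=boxpts(p[0],p[1],np.radians(yaw),.266,.166,zb+.005,zb+.005)[:4][[0,1,3,2]]
    cv2.polylines(J,[((proj(P,n)-b[:2]+.5)*S).round().astype(np.int32)],True,(0,0,255),1)
    a=np.radians(-.83)
    for x0,col in((.539,(255,0,255)),):
        P=boxpts(x0,.0778,a,.3,.2,.12,.12)[:4][[0,1,3,2]]
        cv2.polylines(J,[((proj(P,n)-b[:2]+.5)*S).round().astype(np.int32)],True,col,1)
    cv2.imwrite(f"pics/{sys.argv[1]}_{n}.png",J)
E
python3 pl.py h1
```

```text
[0.5396 0.0774 0.1958] -0.78
```

View pics/h1_side.png

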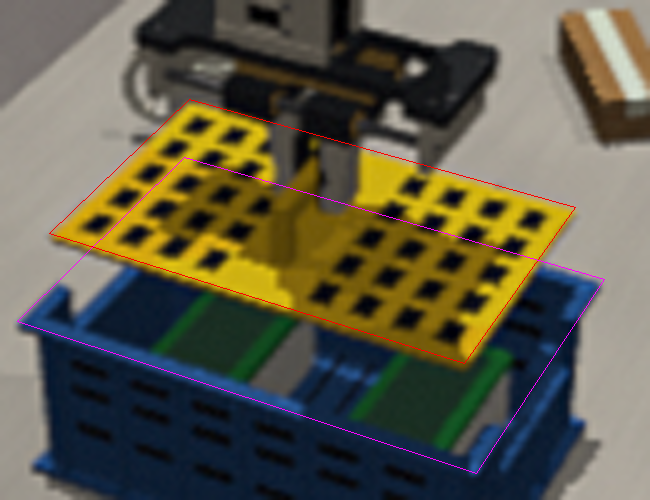

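View pics/h1_top.png

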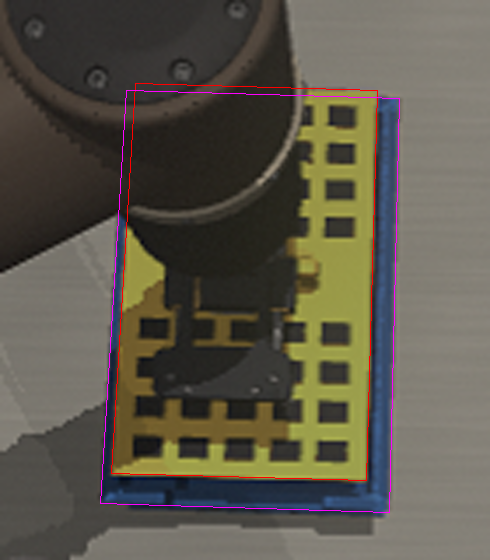

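The plate matches the tool pose to within 1-2 mm, and the crate outline agrees too. I lower into the mouth.

```bash
python3 -m crank '[{"dx":-0.9,"dy":0.6,"dz":20,"wx":0,"wy":0,"wz":0,"hand":5},{"dx":0,"dy":0,"dz":20,"wx":0,"wy":0,"wz":0,"hand":5},{"dx":0,"dy":0,"dz":10,"wx":0,"wy":0,"wz":0,"hand":5},{"dx":0,"dy":0,"dz":0,"wx":0,"wy":0,"wz":0,"hand":5}]' 35;  python3 plan.py .5406 .078 .0935 179.2 1;python3 pl.py h2
```

```text
time_s: 20.05
tcp_pos: [0.5403, 0.0776, 0.1458]
eef_rot: [-180.0, -0.1, 179.2]
contact_force: [-0.9, 0.2, -1.9]
gripper_width: 0.0117
t 20.05 pos [0.5403 0.0776 0.1458] rot [-1.7995e+02 -8.0000e-02  1.7919e+02] F [-0.9  0.2 -1.9] w 0.0117
per row: dx -0.33 dy 0.40 dz 52.33 wz -0.01
tilt fix wx,wy total [-0.05 -0.08  0.  ]
[0.5403 0.0776 0.1458] -0.81
```

View pics/h2_side.png

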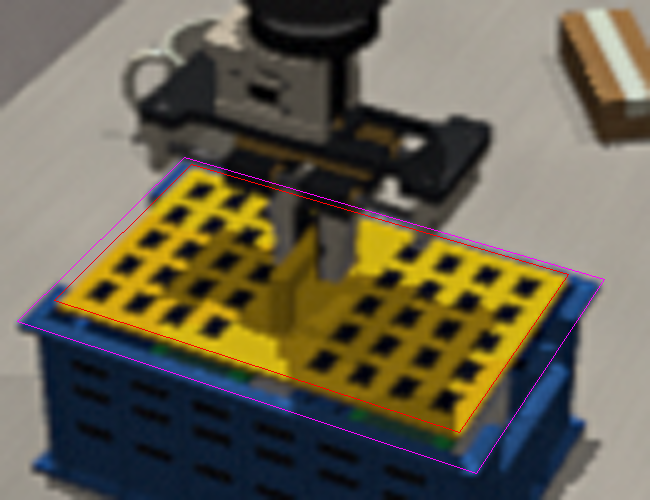

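View pics/h2_top.png

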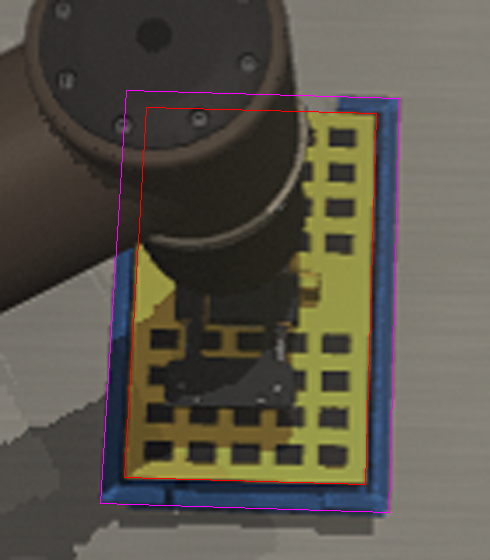

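The plate is centred just above the rim. I continue in small steps.

```bash
python3 -m crank '[{"dx":0,"dy":0,"dz":10,"wx":0,"wy":0,"wz":0,"hand":5},{"dx":0,"dy":0,"dz":10,"wx":0,"wy":0,"wz":0,"hand":5},{"dx":0,"dy":0,"dz":8,"wx":0,"wy":0,"wz":0,"hand":5},{"dx":0,"dy":0,"dz":0,"wx":0,"wy":0,"wz":0,"hand":5}]' 35;  python3 plan.py .5406 .078 .0935 179.2 1; python3 -m crank '[{"dx":0,"dy":0.3,"dz":6,"wx":0,"wy":0,"wz":0,"hand":5},{"dx":0,"dy":0,"dz":6,"wx":0,"wy":0,"wz":0,"hand":5},{"dx":0,"dy":0,"dz":0,"wx":0,"wy":0,"wz":0,"hand":5}]' 35;  python3 plan.py .5406 .078 .0935 179.2 1;python3 pl.py h3
```

```text
time_s: 20.65
tcp_pos: [0.54, 0.0772, 0.1175]
eef_rot: [-180.0, -0.1, 179.1]
contact_force: [1.0, -0.3, -2.9]
gripper_width: 0.0115
t 20.65 pos [0.54   0.0772 0.1175] rot [-1.7995e+02 -9.0000e-02  1.7914e+02] F [ 1.  -0.3 -2.9] w 0.0115
per row: dx -0.62 dy 0.82 dz 24.01 wz -0.06
tilt fix wx,wy total [-0.05 -0.09  0.  ]
time_s: 21.02
tcp_pos: [0.5402, 0.0776, 0.1059]
eef_rot: [-180.0, -0.1, 179.1]
contact_force: [-0.2, -0.6, -2.0]
gripper_width: 0.0117
t 21.02 pos [0.5402 0.0776 0.1059] rot [-1.7998e+02 -5.0000e-02  1.7915e+02] F [-0.2 -0.6 -2. ] w 0.0117
per row: dx -0.44 dy 0.37 dz 12.40 wz -0.05
tilt fix wx,wy total [-0.02 -0.05  0.  ]
[0.5402 0.0776 0.1059] -0.85
```

View pics/h3_side.png

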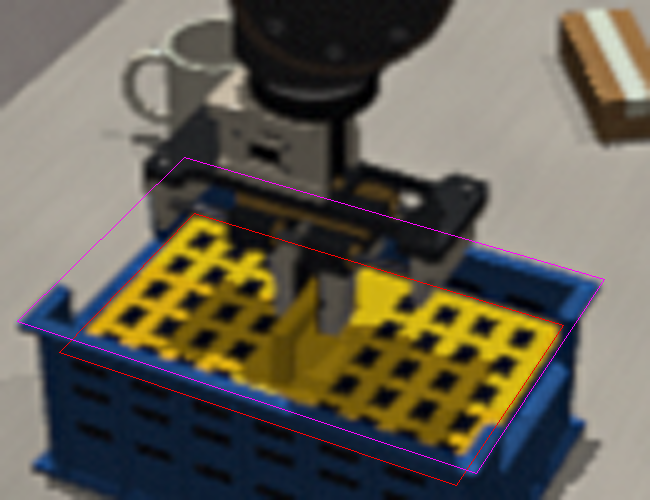

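The plate is inside the walls with no side force. These are the last 12 mm to the ledges.

```bash
python3 -m crank '[{"dx":0,"dy":0,"dz":4,"wx":0,"wy":0,"wz":0,"hand":5},{"dx":0,"dy":0,"dz":4,"wx":0,"wy":0,"wz":0,"hand":5},{"dx":0,"dy":0,"dz":2,"wx":0,"wy":0,"wz":0,"hand":5},{"dx":0,"dy":0,"dz":1,"wx":0,"wy":0,"wz":0,"hand":5},{"dx":0,"dy":0,"dz":0.5,"wx":0,"wy":0,"wz":0,"hand":5},{"dx":0,"dy":0,"dz":0,"wx":0,"wy":0,"wz":0,"hand":5}]' 35;  python3 plan.py .5406 .078 .0935 179.2 1
```

```text
time_s: 21.88
tcp_pos: [0.5406, 0.0778, 0.095]
eef_rot: [180.0, 0.0, 179.2]
contact_force: [-0.2, -0.5, -2.3]
gripper_width: 0.0116
t 21.88 pos [0.5406 0.0778 0.095 ] rot [1.8000e+02 1.0000e-02 1.7916e+02] F [-0.2 -0.5 -2.3] w 0.0116
per row: dx -0.01 dy 0.20 dz 1.50 wz -0.04
tilt fix wx,wy total [0.   0.01 0.  ]
```

```bash
python3 -m crank '[{"dx":0,"dy":0,"dz":1,"wx":0,"wy":0,"wz":0,"hand":5},{"dx":0,"dy":0,"dz":0.6,"wx":0,"wy":0,"wz":0,"hand":5},{"dx":0,"dy":0,"dz":0.4,"wx":0,"wy":0,"wz":0,"hand":5},{"dx":0,"dy":0,"dz":0,"wx":0,"wy":0,"wz":0,"hand":5}]' 35;  python3 plan.py .5406 .078 .0935 179.2 1
```

```text
time_s: 22.38
tcp_pos: [0.5405, 0.0778, 0.0934]
eef_rot: [180.0, 0.0, 179.2]
contact_force: [-2.9, 0.6, 5.5]
gripper_width: 0.0117
t 22.38 pos [0.5405 0.0778 0.0934] rot [1.8000e+02 1.0000e-02 1.7916e+02] F [-2.9  0.6  5.5] w 0.0117
per row: dx -0.06 dy 0.21 dz -0.05 wz -0.04
tilt fix wx,wy total [0.   0.01 0.  ]
```

Contact came at exactly the expected seat height. I release and retreat towards the nearer carton.

```bash
python3 -m crank '[{"dx":0,"dy":0,"dz":0,"wx":0,"wy":0,"wz":0,"hand":45},{"dx":0,"dy":0,"dz":0,"wx":0,"wy":0,"wz":0,"hand":45},{"dx":0,"dy":0,"dz":-15,"wx":0,"wy":0,"wz":0,"hand":45},{"dx":0,"dy":0,"dz":-40,"wx":0,"wy":0,"wz":0,"hand":45},{"dx":0,"dy":0,"dz":-30,"wx":0,"wy":0,"wz":0,"hand":60}]' 35;  python3 plan.py .348 -.323 .13 215 9
```

```text
time_s: 23.0
tcp_pos: [0.5411, 0.0779, 0.1805]
eef_rot: [180.0, 0.1, 179.2]
contact_force: [0.4, 0.6, -0.2]
gripper_width: 0.0448
t 23.0 pos [0.5411 0.0779 0.1805] rot [1.7998e+02 1.0000e-01 1.7917e+02] F [ 0.4  0.6 -0.2] w 0.0448
per row: dx 32.84 dy -38.03 dz 5.61 wz -3.98
tilt fix wx,wy total [0.02 0.1  0.  ]
```

```bash
python3 -m crank '[{"dx":32.8,"dy":-38,"dz":0,"wx":0,"wy":0,"wz":-4,"hand":60},{"dx":32.8,"dy":-38,"dz":0,"wx":0,"wy":0,"wz":-4,"hand":80},{"dx":32.8,"dy":-38,"dz":0,"wx":0,"wy":0,"wz":-4,"hand":100},{"dx":32.8,"dy":-38,"dz":4,"wx":0,"wy":0,"wz":-4,"hand":100},{"dx":32.8,"dy":-38,"dz":7,"wx":0,"wy":0,"wz":-4,"hand":100},{"dx":32.8,"dy":-38,"dz":10,"wx":0,"wy":0,"wz":-4,"hand":100},{"dx":32.8,"dy":-38,"dz":10,"wx":0,"wy":0,"wz":-4,"hand":100},{"dx":32.8,"dy":-38,"dz":10,"wx":0,"wy":0,"wz":-4,"hand":100},{"dx":32.8,"dy":-38,"dz":10,"wx":0,"wy":0,"wz":-4,"hand":100},{"dx":0,"dy":0,"dz":0,"wx":0,"wy":0,"wz":0,"hand":100}]' 25;python3 -m crank '[{"dx":0,"dy":0,"dz":0,"wx":0,"wy":0,"wz":0,"hand":100}]'; python3 plan.py .348 -.323 .014 215 1
python3 look.py i1 side 250 80 410 220 4; python3 look.py i2 top 160 100 290 260 3.7
```

```text
time_s: 24.25
tcp_pos: [0.3471, -0.3255, 0.1268]
eef_rot: [180.0, -0.0, -145.1]
contact_force: [-0.1, -0.2, -0.5]
gripper_width: 0.0876
time_s: 24.38
tcp_pos: [0.3482, -0.3231, 0.1275]
eef_rot: [-180.0, 0.0, -144.9]
contact_force: [-0.0, -0.0, 0.5]
gripper_width: 0.0877
t 24.38 pos [ 0.3482 -0.3231  0.1275] rot [-1.7998e+02  1.0000e-02 -1.4494e+02] F [-0.  -0.   0.5] w 0.0877
per row: dx 0.08 dy 0.15 dz 113.49 wz 0.06
tilt fix wx,wy total [-0.02  0.01 -0.  ]
```

View pics/i1.png

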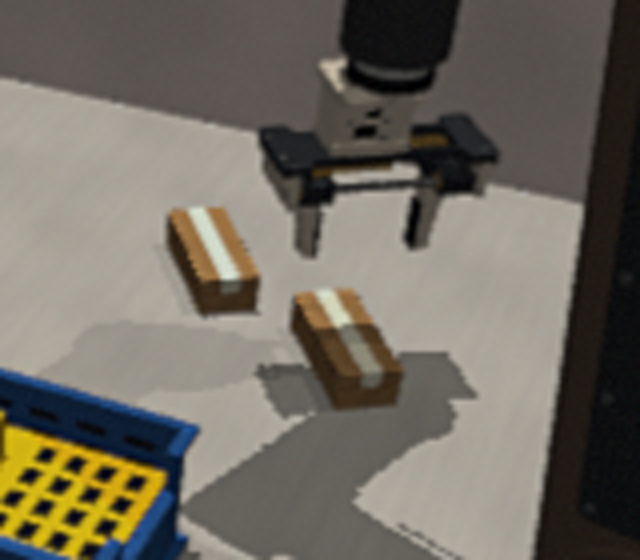

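View pics/i2.png

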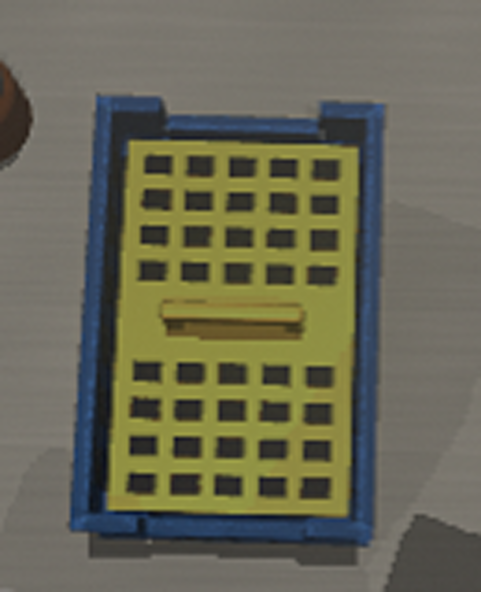

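The divider lies level on the ledges inside the crate (crop (240,330)), and the gripper straddles the nearer carton. I grasp it.

```bash
python3 -m crank '[{"dx":0,"dy":0,"dz":40,"wx":0,"wy":0,"wz":0,"hand":100},{"dx":0,"dy":0,"dz":40,"wx":0,"wy":0,"wz":0,"hand":100},{"dx":0,"dy":0,"dz":25,"wx":0,"wy":0,"wz":0,"hand":100},{"dx":0,"dy":0,"dz":9,"wx":0,"wy":0,"wz":0,"hand":100},{"dx":0,"dy":0,"dz":0,"wx":0,"wy":0,"wz":0,"hand":60},{"dx":0,"dy":0,"dz":0,"wx":0,"wy":0,"wz":0,"hand":55},{"dx":0,"dy":0,"dz":0,"wx":0,"wy":0,"wz":0,"hand":55},{"dx":0,"dy":0,"dz":0,"wx":0,"wy":0,"wz":0,"hand":55},{"dx":0,"dy":0,"dz":0,"wx":0,"wy":0,"wz":0,"hand":55}]' 20; python3 plan.py .348 -.323 .014 215 1
```

```text
time_s: 25.6
tcp_pos: [0.3487, -0.3231, 0.0138]
eef_rot: [-179.9, 0.0, -144.8]
contact_force: [-1.1, 2.2, 7.1]
gripper_width: 0.0598
t 25.6 pos [ 0.3487 -0.3231  0.0138] rot [-1.7993e+02  4.0000e-02 -1.4484e+02] F [-1.1  2.2  7.1] w 0.0598
per row: dx 0.48 dy 0.51 dz -0.16 wz 0.16
tilt fix wx,wy total [-0.07  0.04 -0.  ]
```

```bash
python3 -m crank '[{"dx":0,"dy":0,"dz":-20,"wx":0,"wy":0,"wz":0,"hand":55},{"dx":0,"dy":0,"dz":-50,"wx":0,"wy":0,"wz":0,"hand":55},{"dx":0,"dy":0,"dz":-50,"wx":0,"wy":0,"wz":0,"hand":55},{"dx":0,"dy":0,"dz":-45,"wx":0,"wy":0,"wz":0,"hand":55}]' 22; python3 plan.py .4686 .0788 .178 179.2 9
```

```text
time_s: 26.1
tcp_pos: [0.3479, -0.3228, 0.1799]
eef_rot: [-180.0, 0.0, -144.9]
contact_force: [1.6, -0.1, -1.9]
gripper_width: 0.0598
t 26.1 pos [ 0.3479 -0.3228  0.1799] rot [-1.7997e+02  4.0000e-02 -1.4486e+02] F [ 1.6 -0.1 -1.9] w 0.0598
per row: dx -27.77 dy 38.36 dz 0.21 wz 3.99
tilt fix wx,wy total [-0.03  0.04 -0.  ]
```

```bash
python3 -m crank '[{"dx":-27.8,"dy":38.4,"dz":0,"wx":0,"wy":0,"wz":4,"hand":55},{"dx":-27.8,"dy":38.4,"dz":0,"wx":0,"wy":0,"wz":4,"hand":55},{"dx":-27.8,"dy":38.4,"dz":0,"wx":0,"wy":0,"wz":4,"hand":55},{"dx":-27.8,"dy":38.4,"dz":0,"wx":0,"wy":0,"wz":4,"hand":55},{"dx":-27.8,"dy":38.4,"dz":0,"wx":0,"wy":0,"wz":4,"hand":55},{"dx":-27.8,"dy":38.4,"dz":0,"wx":0,"wy":0,"wz":4,"hand":55},{"dx":-27.8,"dy":38.4,"dz":0,"wx":0,"wy":0,"wz":4,"hand":55},{"dx":-27.8,"dy":38.4,"dz":0,"wx":0,"wy":0,"wz":4,"hand":55},{"dx":-27.8,"dy":38.4,"dz":0,"wx":0,"wy":0,"wz":4,"hand":55},{"dx":0,"dy":0,"dz":0,"wx":0,"wy":0,"wz":0,"hand":55}]' 22; python3 -m crank '[{"dx":0,"dy":0,"dz":0,"wx":0,"wy":0,"wz":0,"hand":55}]'; python3 plan.py .4686 .0788 .0908 179.2 1
python3 look.py j1 side 170 100 330 260 3.5; python3 look.py j2 top 150 100 310 260 3.5
```

```text
time_s: 27.35
tcp_pos: [0.4704, 0.0813, 0.1776]
eef_rot: [180.0, -0.0, 179.2]
contact_force: [0.5, -1.3, -2.2]
gripper_width: 0.0597
time_s: 27.48
tcp_pos: [0.4684, 0.0788, 0.1775]
eef_rot: [-180.0, -0.1, 179.2]
contact_force: [-0.7, 0.5, -1.2]
gripper_width: 0.0598
t 27.48 pos [0.4684 0.0788 0.1775] rot [-1.7997e+02 -8.0000e-02  1.7918e+02] F [-0.7  0.5 -1.2] w 0.0598
per row: dx -0.21 dy 0.04 dz 86.71 wz -0.02
tilt fix wx,wy total [-0.03 -0.08  0.  ]
```

View pics/j1.png

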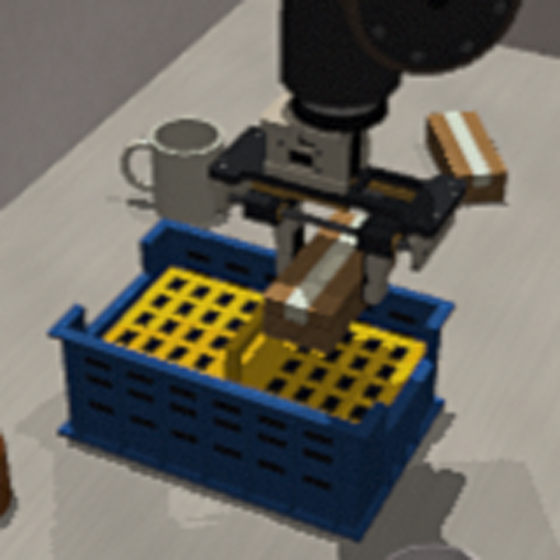

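View pics/j2.png

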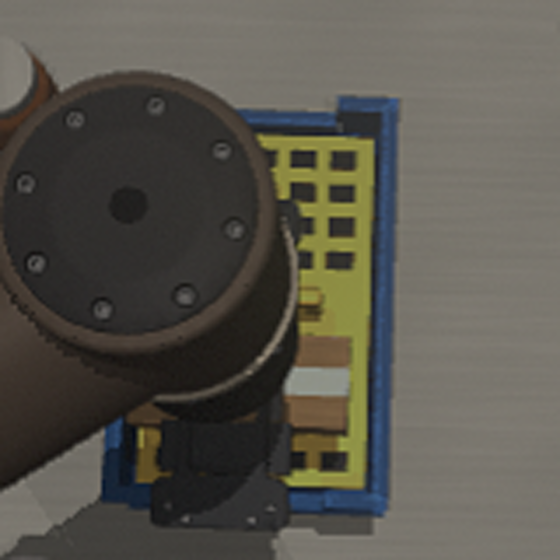

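The carton hangs level, tape up, between the strap and the near end wall. I lower it.

```bash
python3 -m crank '[{"dx":0,"dy":0,"dz":25,"wx":0,"wy":0,"wz":0,"hand":55},{"dx":0,"dy":0,"dz":30,"wx":0,"wy":0,"wz":0,"hand":55},{"dx":0,"dy":0,"dz":18,"wx":0,"wy":0,"wz":0,"hand":55},{"dx":0,"dy":0,"dz":7,"wx":0,"wy":0,"wz":0,"hand":55},{"dx":0,"dy":0,"dz":2,"wx":0,"wy":0,"wz":0,"hand":55},{"dx":0,"dy":0,"dz":0,"wx":0,"wy":0,"wz":0,"hand":55}]' 22; python3 plan.py .4686 .0788 .0908 179.2 1
```

```text
time_s: 28.32
tcp_pos: [0.4695, 0.0791, 0.0966]
eef_rot: [180.0, 0.1, 179.1]
contact_force: [-0.5, -0.5, -1.9]
gripper_width: 0.0598
t 28.32 pos [0.4695 0.0791 0.0966] rot [1.7997e+02 6.0000e-02 1.7915e+02] F [-0.5 -0.5 -1.9] w 0.0598
per row: dx 0.90 dy -0.27 dz 5.85 wz -0.05
tilt fix wx,wy total [0.03 0.06 0.  ]
```

```bash
python3 -m crank '[{"dx":0,"dy":0,"dz":3,"wx":0,"wy":0,"wz":0,"hand":55},{"dx":0,"dy":0,"dz":1.5,"wx":0,"wy":0,"wz":0,"hand":55},{"dx":0,"dy":0,"dz":0.8,"wx":0,"wy":0,"wz":0,"hand":55},{"dx":0,"dy":0,"dz":0.5,"wx":0,"wy":0,"wz":0,"hand":55},{"dx":0,"dy":0,"dz":0,"wx":0,"wy":0,"wz":0,"hand":55}]' 22; python3 plan.py .4686 .0788 .0908 179.2 1
```

```text
time_s: 28.95
tcp_pos: [0.4691, 0.0791, 0.0908]
eef_rot: [-180.0, 0.0, 179.2]
contact_force: [-3.8, -0.1, 7.3]
gripper_width: 0.0598
t 28.95 pos [0.4691 0.0791 0.0908] rot [-1.8000e+02  1.0000e-02  1.7917e+02] F [-3.8 -0.1  7.3] w 0.0598
per row: dx 0.52 dy -0.30 dz 0.03 wz -0.03
tilt fix wx,wy total [-0.    0.01 -0.  ]
```

```bash
python3 -m crank '[{"dx":0,"dy":0,"dz":0,"wx":0,"wy":0,"wz":0,"hand":80},{"dx":0,"dy":0,"dz":0,"wx":0,"wy":0,"wz":0,"hand":80},{"dx":0,"dy":0,"dz":-15,"wx":0,"wy":0,"wz":0,"hand":80},{"dx":0,"dy":0,"dz":-40,"wx":0,"wy":0,"wz":0,"hand":80},{"dx":0,"dy":0,"dz":-30,"wx":0,"wy":0,"wz":0,"hand":80}]' 22;  python3 plan.py .5128 -.4185 .13 214.8 9
```

```text
time_s: 29.58
tcp_pos: [0.4694, 0.0791, 0.1765]
eef_rot: [180.0, 0.0, 179.2]
contact_force: [-0.5, 0.5, -0.7]
gripper_width: 0.0703
t 29.57 pos [0.4694 0.0791 0.1765] rot [1.7999e+02 4.0000e-02 1.7916e+02] F [-0.5  0.5 -0.7] w 0.0703
per row: dx 9.82 dy -55.53 dz 5.17 wz -3.96
tilt fix wx,wy total [0.01 0.04 0.  ]
```

```bash
python3 -m crank '[{"dx":9.8,"dy":-55.5,"dz":0,"wx":0,"wy":0,"wz":-4,"hand":80},{"dx":9.8,"dy":-55.5,"dz":0,"wx":0,"wy":0,"wz":-4,"hand":80},{"dx":9.8,"dy":-55.5,"dz":0,"wx":0,"wy":0,"wz":-4,"hand":100},{"dx":9.8,"dy":-55.5,"dz":4,"wx":0,"wy":0,"wz":-4,"hand":100},{"dx":9.8,"dy":-55.5,"dz":8,"wx":0,"wy":0,"wz":-4,"hand":100},{"dx":9.8,"dy":-55.5,"dz":8,"wx":0,"wy":0,"wz":-4,"hand":100},{"dx":9.8,"dy":-55.5,"dz":8,"wx":0,"wy":0,"wz":-4,"hand":100},{"dx":9.8,"dy":-55.5,"dz":9,"wx":0,"wy":0,"wz":-4,"hand":100},{"dx":9.8,"dy":-55.5,"dz":10,"wx":0,"wy":0,"wz":-3.7,"hand":100},{"dx":0,"dy":0,"dz":0,"wx":0,"wy":0,"wz":0,"hand":100}]' 20;python3 -m crank '[{"dx":0,"dy":0,"dz":0,"wx":0,"wy":0,"wz":0,"hand":100}]'; python3 plan.py .5128 -.4185 .0135 214.8 1
python3 look.py k1 side 200 70 380 220 3.8; python3 look.py k2 top 160 100 290 260 3.7
```

```text
time_s: 30.82
tcp_pos: [0.5136, -0.421, 0.1252]
eef_rot: [179.9, -0.1, -145.3]
contact_force: [0.1, 1.0, -0.1]
gripper_width: 0.0878
time_s: 30.95
tcp_pos: [0.5133, -0.4179, 0.1273]
eef_rot: [179.9, -0.0, -145.2]
contact_force: [-0.5, -0.2, 0.9]
gripper_width: 0.0876
t 30.95 pos [ 0.5133 -0.4179  0.1273] rot [ 1.7992e+02 -4.0000e-02 -1.4521e+02] F [-0.5 -0.2  0.9] w 0.0876
per row: dx 0.73 dy -0.19 dz 113.78 wz -0.01
tilt fix wx,wy total [ 0.08 -0.04 -0.  ]
```

View pics/k1.png

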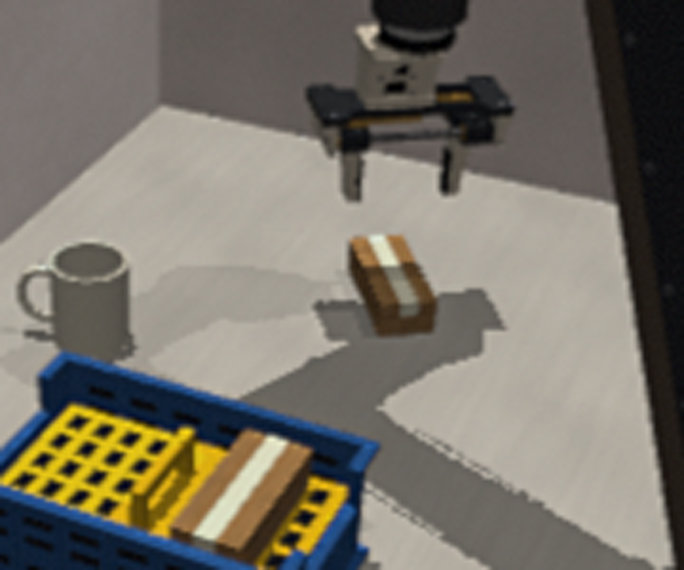

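View pics/k2.png

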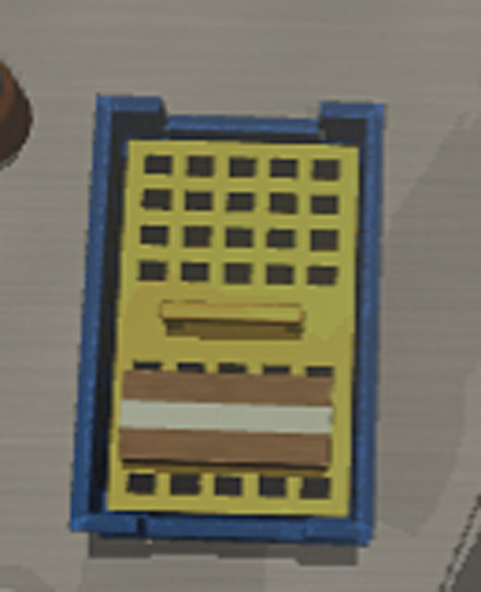

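The first carton lies flat on the near half (crop (228,418)), and the divider hasn't moved. I grasp the second carton.

```bash
python3 -m crank '[{"dx":0.5,"dy":0,"dz":40,"wx":0,"wy":0,"wz":0,"hand":100},{"dx":0,"dy":0,"dz":40,"wx":0,"wy":0,"wz":0,"hand":100},{"dx":0,"dy":0,"dz":25,"wx":0,"wy":0,"wz":0,"hand":100},{"dx":0,"dy":0,"dz":8.5,"wx":0,"wy":0,"wz":0,"hand":100},{"dx":0,"dy":0,"dz":0,"wx":0,"wy":0,"wz":0,"hand":60},{"dx":0,"dy":0,"dz":0,"wx":0,"wy":0,"wz":0,"hand":55},{"dx":0,"dy":0,"dz":0,"wx":0,"wy":0,"wz":0,"hand":55},{"dx":0,"dy":0,"dz":0,"wx":0,"wy":0,"wz":0,"hand":55},{"dx":0,"dy":0,"dz":0,"wx":0,"wy":0,"wz":0,"hand":55}]' 20; python3 plan.py .5128 -.4185 .0135 215 1;  python3 -m crank '[{"dx":0,"dy":0,"dz":-20,"wx":0,"wy":0,"wz":0,"hand":55},{"dx":0,"dy":0,"dz":-50,"wx":0,"wy":0,"wz":0,"hand":55},{"dx":0,"dy":0,"dz":-50,"wx":0,"wy":0,"wz":0,"hand":55},{"dx":0,"dy":0,"dz":-55,"wx":0,"wy":0,"wz":0,"hand":55}]' 22; python3 plan.py .6126 .0768 .188 179.2 9
```

```text
time_s: 32.17
tcp_pos: [0.5139, -0.4185, 0.0158]
eef_rot: [-179.9, 0.0, -145.1]
contact_force: [-1.0, 1.9, 6.6]
gripper_width: 0.0596
t 32.17 pos [ 0.5139 -0.4185  0.0158] rot [-1.7993e+02  3.0000e-02 -1.4514e+02] F [-1.   1.9  6.6] w 0.0596
per row: dx 0.89 dy 0.67 dz 2.29 wz -0.14
tilt fix wx,wy total [-0.07  0.03 -0.  ]
time_s: 32.67
tcp_pos: [0.5128, -0.4179, 0.1906]
eef_rot: [179.9, -0.0, -145.2]
contact_force: [1.0, -0.3, -2.2]
gripper_width: 0.0603
t 32.67 pos [ 0.5128 -0.4179  0.1906] rot [ 1.7992e+02 -2.0000e-02 -1.4516e+02] F [ 1.  -0.3 -2.2] w 0.0603
per row: dx -28.84 dy 49.14 dz 0.29 wz 3.96
tilt fix wx,wy total [ 0.08 -0.02 -0.  ]
```

```bash
python3 -m crank '[{"dx":-28.8,"dy":49.1,"dz":0,"wx":0,"wy":0,"wz":4,"hand":55},{"dx":-28.8,"dy":49.1,"dz":0,"wx":0,"wy":0,"wz":4,"hand":55},{"dx":-28.8,"dy":49.1,"dz":0,"wx":0,"wy":0,"wz":4,"hand":55},{"dx":-28.8,"dy":49.1,"dz":0,"wx":0,"wy":0,"wz":4,"hand":55},{"dx":-28.8,"dy":49.1,"dz":0,"wx":0,"wy":0,"wz":4,"hand":55},{"dx":-28.8,"dy":49.1,"dz":0,"wx":0,"wy":0,"wz":4,"hand":55},{"dx":-28.8,"dy":49.1,"dz":0,"wx":0,"wy":0,"wz":4,"hand":55},{"dx":-28.8,"dy":49.1,"dz":0,"wx":0,"wy":0,"wz":4,"hand":55},{"dx":-28.8,"dy":49.1,"dz":0,"wx":0,"wy":0,"wz":3.7,"hand":55},{"dx":0,"dy":0,"dz":0,"wx":0,"wy":0,"wz":0,"hand":55}]' 22; python3 -m crank '[{"dx":0,"dy":0,"dz":0,"wx":0,"wy":0,"wz":0,"hand":55}]'; python3 plan.py .6126 .0768 .0928 179.2 1
python3 look.py l1 side 150 80 310 240 3.5
```

```text
time_s: 33.92
tcp_pos: [0.6154, 0.0789, 0.1887]
eef_rot: [180.0, -0.0, 179.3]
contact_force: [-1.1, -0.6, -1.6]
gripper_width: 0.0598
time_s: 34.05
tcp_pos: [0.6137, 0.0757, 0.1891]
eef_rot: [-180.0, -0.1, 179.2]
contact_force: [-0.8, 0.1, -1.1]
gripper_width: 0.0598
t 34.05 pos [0.6137 0.0757 0.1891] rot [-1.7998e+02 -7.0000e-02  1.7920e+02] F [-0.8  0.1 -1.1] w 0.0598
per row: dx 1.15 dy 1.10 dz 96.28 wz -0.00
tilt fix wx,wy total [-0.02 -0.07  0.  ]
```

View pics/l1.png

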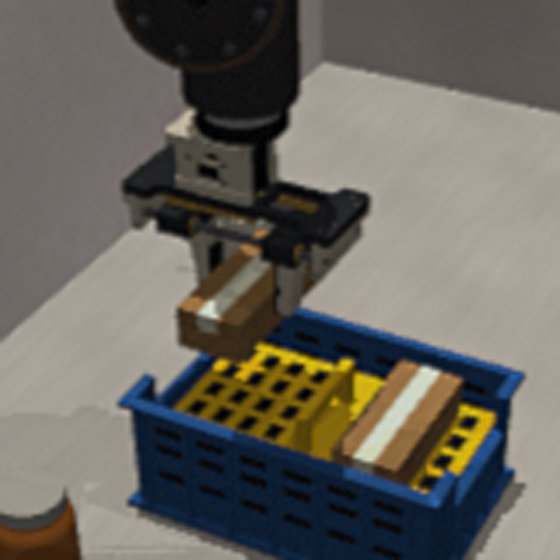

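The second carton hangs level over the far half. I lower it the same way.

```bash
python3 -m crank '[{"dx":0.8,"dy":0.8,"dz":25,"wx":0,"wy":0,"wz":0,"hand":55},{"dx":0,"dy":0,"dz":30,"wx":0,"wy":0,"wz":0,"hand":55},{"dx":0,"dy":0,"dz":25,"wx":0,"wy":0,"wz":0,"hand":55},{"dx":0,"dy":0,"dz":9,"wx":0,"wy":0,"wz":0,"hand":55},{"dx":0,"dy":0,"dz":2,"wx":0,"wy":0,"wz":0,"hand":55},{"dx":0,"dy":0,"dz":0,"wx":0,"wy":0,"wz":0,"hand":55}]' 22; python3 plan.py .6126 .0768 .0928 179.2 1
```

```text
time_s: 34.85
tcp_pos: [0.614, 0.0762, 0.0997]
eef_rot: [180.0, 0.1, 179.1]
contact_force: [0.0, -0.8, -1.8]
gripper_width: 0.0598
t 34.85 pos [0.614  0.0762 0.0997] rot [1.7998e+02 8.0000e-02 1.7915e+02] F [ 0.  -0.8 -1.8] w 0.0598
per row: dx 1.45 dy 0.53 dz 6.89 wz -0.05
tilt fix wx,wy total [0.02 0.08 0.  ]
```

```bash
python3 -m crank '[{"dx":0.5,"dy":0,"dz":4,"wx":0,"wy":0,"wz":0,"hand":55},{"dx":0,"dy":0,"dz":1.5,"wx":0,"wy":0,"wz":0,"hand":55},{"dx":0,"dy":0,"dz":0.8,"wx":0,"wy":0,"wz":0,"hand":55},{"dx":0,"dy":0,"dz":0.5,"wx":0,"wy":0,"wz":0,"hand":55},{"dx":0,"dy":0,"dz":0,"wx":0,"wy":0,"wz":0,"hand":55}]' 22; python3 plan.py .6126 .0768 .0928 179.2 1
```

```text
time_s: 35.48
tcp_pos: [0.613, 0.0765, 0.0928]
eef_rot: [-180.0, 0.0, 179.2]
contact_force: [-2.5, 0.5, 5.1]
gripper_width: 0.0596
t 35.48 pos [0.613  0.0765 0.0928] rot [-1.8000e+02  2.0000e-02  1.7918e+02] F [-2.5  0.5  5.1] w 0.0596
per row: dx 0.37 dy 0.34 dz 0.00 wz -0.02
tilt fix wx,wy total [-0.    0.02 -0.  ]
```

```bash
python3 -m crank '[{"dx":0,"dy":0,"dz":0,"wx":0,"wy":0,"wz":0,"hand":80},{"dx":0,"dy":0,"dz":0,"wx":0,"wy":0,"wz":0,"hand":80},{"dx":0,"dy":0,"dz":-15,"wx":0,"wy":0,"wz":0,"hand":80},{"dx":0,"dy":0,"dz":-40,"wx":0,"wy":0,"wz":0,"hand":80},{"dx":0,"dy":0,"dz":-60,"wx":0,"wy":0,"wz":0,"hand":80}]' 22; python3 -m crank '[{"dx":0,"dy":-55,"dz":-5,"wx":0,"wy":0,"wz":0,"hand":80},{"dx":0,"dy":-55,"dz":0,"wx":0,"wy":0,"wz":0,"hand":80},{"dx":0,"dy":-55,"dz":0,"wx":0,"wy":0,"wz":0,"hand":80},{"dx":0,"dy":-55,"dz":0,"wx":0,"wy":0,"wz":0,"hand":80},{"dx":0,"dy":-55,"dz":0,"wx":0,"wy":0,"wz":0,"hand":80},{"dx":0,"dy":-55,"dz":0,"wx":0,"wy":0,"wz":0,"hand":80},{"dx":0,"dy":0,"dz":0,"wx":0,"wy":0,"wz":0,"hand":80},{"dx":0,"dy":0,"dz":0,"wx":0,"wy":0,"wz":0,"hand":80}]'
python3 look.py m1 side 130 120 330 320 3; python3 look.py m2 top 40 70 400 300 2.2;python3 look.py m3 top 160 100 290 260 3.7
```

```text
time_s: 36.1
tcp_pos: [0.6121, 0.076, 0.2074]
eef_rot: [-179.9, -0.2, 179.2]
contact_force: [1.9, 0.3, 0.9]
gripper_width: 0.0701
time_s: 37.1
tcp_pos: [0.608, -0.2538, 0.2124]
eef_rot: [180.0, 0.0, 179.1]
contact_force: [-0.2, 0.1, 0.1]
gripper_width: 0.0698
```

View pics/m1.png

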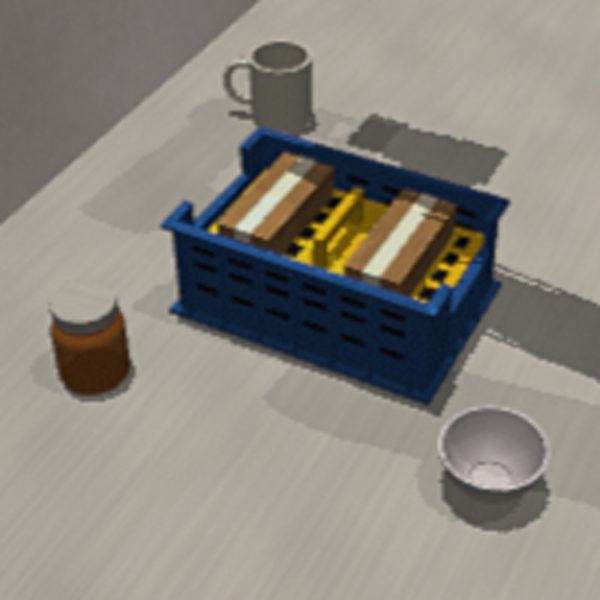

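View pics/m2.png

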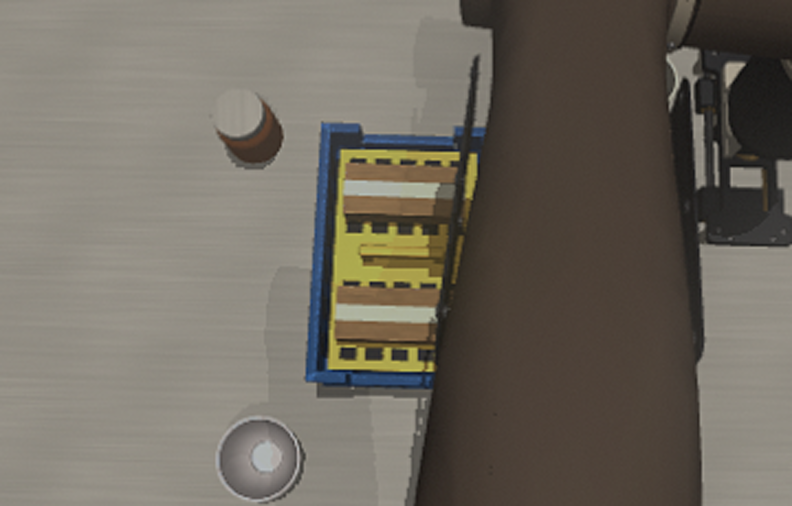

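View pics/m3.png

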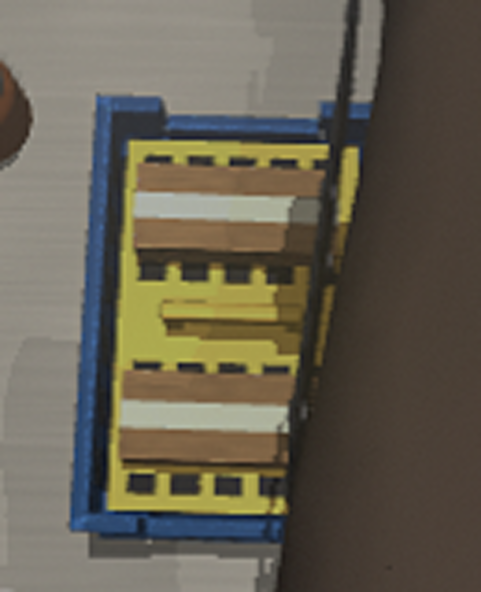

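The cartons lie flat and tape up, one on each side of the handle, on a level divider. The mug, jar and bowl stand where they were, and the arm is clear. I hand the job in.

```bash
python3 -c "
from plant import order,get_state
print(get_state()['time_s'],order.close_job())"
```

```text
the job is handed in; nothing more can be done
37.25 None
```

The crate is packed as asked, in the order asked, and the job was handed in at 37.25 s of the 72 s allowed. No verdict was reported.

- **Tubs:** both stand upright side by side on the crate floor, between the corner posts. Each was lowered until it touched the floor before release.
- **Divider:** it touched the ledges at a tool height of 93.4 mm, against 93.5 mm expected. It looks level in both views.
- **Cartons:** one lies on each side of the handle, tape up and flat. Each touched down at the expected height, to within 0.1 mm.
- **Left alone:** the mug, jar and bowl were never touched, and the last side picture shows all three still standing. The gripper was well clear of everything at hand-in.

- **Checks that disagreed:** the cameras placed things 1–2 mm short in x compared with the arm, and I corrected for this when placing the divider and cartons. Some single-view fits were off: the first tub's yaw differed by 5° between the two cameras. The networks gave a few wrong detections, which I dropped after comparing with the pictures.
- **Not fully seen:** in the last top view the arm hid the right side of the crate and most of the mug. Those rest on the side view.
- **Refused calls:** my first two move calls were refused for missing keys, and an extra `--help` call was rejected too. Nothing moved in any of them.

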